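Load and trim the sprung optics stage under its roll-top cover

ROBOT

A 7-joint arm with a two-finger parallel gripper is mounted at the origin on the work surface. World frame = base frame: x ahead of the robot, y to its left, z up, the work surface at z = 0. Lengths are in m, angles in rad, forces in N, time in s.
With the tool pointing down it reaches from about 0.425 to 0.925 m from the base axis. Payload 6.8 kg.
Tool frame: the origin (TCP) lies midway between the tips of the shut fingers; the grasp point (between the pads) lies 19 mm behind it; y points along the fingers, z is the direction in which the jaws open and shut, and the axes are right-handed (so a half turn about y gives the same grasp; the last joint's range is limited). The gripper opens to 85 mm and grips with 20 to 120 N. Pads are 22 mm wide; open, the fingers measure 114 mm over their backs; the gripper's body (76 mm by 85 mm) begins 54 mm behind the grasp point. The pads swing forward as they close: fully open they stand 13 mm farther back than shut.
Start: joints at [1.054, 0.477, 0.022, 1.555, -0.011, 1.109, -0.083], TCP at [0.268, -0.619, 0.231] pointing down, gripper open.
Joint ranges: [-2.96, 2.96], [-0.34, 2.1], [-1.41, 1.46], [0.24, 2.44], [-1.37, 4.51], [0.17, 1.92], [-2.96, 2.96]. Speed limits (rad/s): [2.39, 2.39, 3.14, 3.14, 3.14, 3.14, 3.14].

INTERFACE

Orientations are given as a unit quaternion [w, x, y, z].
In Python, from station import bot gives the robot as it stands. The module is installed in compiled form; this text tells all that it offers.
- The arm moves only by the shell command python3 -m crank 'ROWS' [FORCE]. ROWS is JSON, a list of rows, each an object with "linear": the shift along the tool's x, y, z in m, a list of three; "dr": the turn, a rotation vector about the tool's x, y, z in degrees, a list of three; "hand": the gripper command: -1 is shut, 1 is fully open, values between are in proportion. A call has 1 to 10 rows; each row is the pose to reach, as a shift and turn from the pose commanded when the call began, along the tool's axes at that moment; what a row does not reach only later rows make up. A row lasts 1/12 s, in which the tool goes at most 41.7 mm and 7.16 degrees, less where a joint would pass 70% of its speed; a pose out of reach is approached as far as the arm can. A call with a gripper value outside its range is refused whole. The fingers move at their own pace and stop on an object; FORCE is the grip in N (left out, the last holds). Time passes only in rows, so rows that repeat a pose let the fingers close. It gives the time, the measured TCP pose, the force and the opening at its end, in the units of the state.
- bot.get_obs(): the state, without advancing time (a new reading comes with each control period).
- bot.read_camera(name): name is "scene" or "top"; returns the picture (384x512x3 uint8, blue, green, red); there is no depth.
- bot.camera_params(name): a dict with "K" (3x3 intrinsics, pixels), "k1" (the pictures are not rectified: a ray, as slopes to the right and down, at radius r is drawn at 1 + k1 r^2 times it, then the intrinsics apply), "R" (3x3) and "t" (3): a world point X has camera coordinates R X + t. Camera axes: x right, y down, z forward; pixel columns grow to the right and rows downward; lengths in m; the calibration is good to about 2 mm. A picture is of the moment at which its call begins. camera_params takes no time and is no camera call.
- bot.hand_in(): hands the job in, once; it reports no verdict.
Trained networks look in the newest picture that a camera, given by its name, has taken for a name from the list of things; names that differ only in an ending like _2 or _b are one class to them, and where a whole thing is asked for, a point or a joint stands for the part that bears it (a point fixed in the world has none). Each returns a list of dicts, best first, with "score" (0 to 1); they miss things now and then, are a little off and sometimes report something else, mostly with a low value. They report only what shows in the picture. A call takes as long as a camera call. They do not tell look-alikes from the thing itself.
- bot.search_frame(camera, target): "extent" ([left, top, right, bottom] in pixels, round what is visible of it).
- bot.cut_out(camera, target): "pixels" (384x512 bool, what is visible of it) and "extent" ([left, top, right, bottom] in pixels, round what is visible of it).
- bot.place_of(camera, target): "xy" ([column, row] in pixels: a listed point, or the origin of a listed thing).
The state is a dict: "t": time; "q": joint angles; "joint_vel": joint speeds; "joint_torque": joint torques, N m; "eef_pos": TCP position; "tool_rot": TCP orientation; "contact_force": force on the tool from outside, world axes, zero at the start; "torque": the same for the moment, N m; "gripper_width": opening from 0.0 (shut) to 1.0 (fully open).
Only numpy, scipy, OpenCV 4.12 (cv2) and the standard library are available. Lean on these libraries where they do the work, as an engineer would, in place of code of your own. Each camera call takes 0.05 s, during which the arm holds its last target. There are 200 camera calls.

TASK

Raise the blue roll-top dust cover until it stays open by itself, then stand every lens mount that is on the bench upright on the orange-rimmed sprung stage inside. Once all of them are on it, turn the red knob until the sagging stage has come back up and its red pointer rests level with the green band on the scale; let go of the knob and then draw the cover fully shut again, leaving the other things on the bench where they are.

Things in the scene. Friction and masses are not known exactly. Their poses are not given: they have to be found in the camera images.
- fixture: Fixed fixture. Origin on the bench below the cover axis; x away from the robot, y left, z up. In its frame, mm: front sill at x=-138, 8 thick, 100 tall; cheeks (half discs, tops at z=217) with inner faces at y=-205 and 205, 12 thick; rear hood behind x=60. With the cover open, reach in from above between x=-130 and 35. Black tower at the right, 240 x 140, 110 tall, centred at (10,-325).
- cover_axis (a point): Middle of the roll-top cover's turning axis, in the fixture's frame at (0, 0, 65) mm. The axis runs along the fixture's y.
- shutter (a joint): Roll-top cover of blue slats in curved side tracks of radius 145 mm: 0 = fully shut, 1.57 rad = fully open (slats gone back under the rear hood). Its weight (0.5 kg) pulls it shut below about 0.45 rad; past about 0.6 rad it runs open and stays there. Damped; a few newtons at the fin move it.
- fin (a point): Grip point on the yellow pull fin amid the cover's lower edge, 178 mm from the cover axis. Fin 20 mm thick along the fixture's y, 22 mm tall, standing 50 mm out from the slats, radially. Shut, it points to the robot (fixture -x) and 20 degrees up; open, 20 degrees beyond straight up. Can be pinched from above, fingers closing along the fixture's y; it can turn between them.
- stage_top (a point): Centre of the upper face of the sprung stage, about 50 mm above the bench when empty (25 at the lowest), at fixture x=-45 mm, y=0; axes as the fixture's. Black stage 124 x 310 mm (x, y); orange rim 5 mm wide, 7 mm above the face (114 x 300 mm inside). It only moves up and down on springs and sinks 4 to 6 mm per lens mount.
- knob (a joint): Red tension knob, rad: grows clockwise seen from above, range 0 to 8; starts between 0 and 0.5. Each radian clockwise lifts the stage 4.5 mm. It stays where it is left (friction 0.10 N m, and up to 0.06 more from the load).
- knob_grip (a point): On the knob's vertical axis at the height to grip: in its upright red grip bar, 64 mm long (this point's x), 16 mm thick (its y), top 14 mm above this point, foot 18 mm below it on a disc 68 mm wide. The knob stands on the tower's near half; 140 mm above the bench.
- pointer (a point): Tip of the red pointer bar (3 mm thick) carried by the sprung stage; it moves up and down with the stage, just beside the white upright scale plate on the tower's far half. Empty, it starts 3.7 to 6 mm below the mark; with the mounts loaded it sags farther, up to 30 mm below.
- mark (a point): Middle of the edge of the green band across the white scale plate (plate 40 mm wide, its top 195 mm above the bench), level with where the middle of the pointer must come to rest. The band is 6 mm tall (3 mm to either side); black ticks 5 mm apart. Axes as the fixture's, z up.
- mount1: Loose lens mount, 0.16 to 0.24 kg: square steel foot 56 x 56 x 12 mm, post 16 mm thick, and a frame 24 mm thick (its x), 50 wide (its y), 44 tall, from 38 to 82 mm above the underside, with a round lens facing its x. Origin: centre of the underside, z up. Best taken from above by the 24 mm frame, about 65 mm up. Black frame, green lens. May be absent.
- mount2: Like mount1: Bare aluminium frame, clear lens. May be absent.
- mount3: Like mount1: Black frame, amber lens. May be absent.
- mount4: Like mount1: Bare aluminium frame, green lens. May be absent.
- filter_box: Bystander, not to be disturbed: orange closed box 90 x 60 x 30 mm. Origin under its centre.
- lens_tube: Bystander, not to be disturbed: upright black tube 40 mm wide, 62 mm tall. Origin under its centre.
- driver: Bystander, not to be disturbed: screwdriver lying on the bench.
- wash: Bystander, not to be disturbed: white plastic bottle 56 mm wide, 120 mm tall. Origin under its centre.
- power_head: Bystander, not to be disturbed: black disc 64 mm wide, 22 mm tall. Origin under its centre.
- goggles: Bystander, not to be disturbed: black safety goggles 30 x 150 x 40 mm. Origin under their centre.
Not all that is in view belongs to the job. Leave any purple or turquoise look-alike of the mount4 alone.

How it is judged:
By the outcome, as a careful person would: the job done as asked, in the order asked, and still so for the second after the job is handed in, with the robot touching nothing.
Of mount1, mount2, mount3, mount4 only 2 to 4 are there at a start; the rules pass over those that are not, and their reading is None.
At some moment in a run one of mount1, mount2, mount3, mount4 may be knocked a few centimetres aside while the robot is not near it.
Once in a run the grip may slacken for a moment while it holds something.
It also fails if it takes over 210 s, if anything falls off the work surface, if the arm or the gripper's body presses on something with over 40 N, if the wrist force passes 120 N, or if a joint passes its speed limit or range.

## Working session

There is one attempt and no reset: what is moved stays moved. The work goes in short steps, Python scripts to look and compute and a shell command to move; the robot and the scene stay as the last step left them, time stands still between calls to the robot, and variables do not carry over. Pictures are saved under pics/ and viewed, about 12 in all and at most 16, crops included, and the job is handed in when it is done.

```bash
mkdir -p pics; ls; cat > h.py <<'E'
import numpy as np, cv2
from station import bot
from scipy.spatial.transform import Rotation as Rot
def shot(cam,fn=None):
    im=bot.read_camera(cam)
    if fn: cv2.imwrite('pics/'+fn,im)
    return im
def ray(cam,uv):
    p=bot.camera_params(cam);K=np.array(p['K']);k1=p['k1'];R=np.array(p['R']);t=np.array(p['t'])
    d=np.linalg.solve(K,[uv[0],uv[1],1.])[:2];s=d.copy()
    for _ in range(20): s=d/(1+k1*(s@s))
    return -R.T@t, R.T@np.array([s[0],s[1],1.])
def at_z(cam,uv,z):
    o,d=ray(cam,uv);return o+d*(z-o[2])/d[2]
def proj(cam,X):
    p=bot.camera_params(cam);K=np.array(p['K']);k1=p['k1'];c=np.array(p['R'])@np.asarray(X,float)+np.array(p['t'])
    s=c[:2]/c[2];s=s*(1+k1*(s@s));return (K@[s[0],s[1],1])[:2]
def tri(uv1,uv2,c1='scene',c2='top'):
    o1,d1=ray(c1,uv1);o2,d2=ray(c2,uv2);d1/=np.linalg.norm(d1);d2/=np.linalg.norm(d2)
    a=np.linalg.lstsq(np.array([d1,-d2]).T,o2-o1,rcond=None)[0]
    p,q=o1+a[0]*d1,o2+a[1]*d2;return (p+q)/2,np.linalg.norm(p-q)
def R():
    w,x,y,z=bot.get_obs()['tool_rot'];return Rot.from_quat([x,y,z,w]).as_matrix()
def yawR(a): # tool y down, z axis horizontal at world yaw a
    z=np.array([np.cos(a),np.sin(a),0]);y=np.array([0,0,-1.]);return np.array([np.cross(y,z),y,z]).T
def go(pos,a=None,Rt=None):
    """shift/turn from current measured pose to target tcp pos, jaw axis yaw a"""
    s=bot.get_obs();R0=R();lin=R0.T@(np.array(pos)-s['eef_pos'])
    if Rt is None and a is not None:
        c=[yawR(a),yawR(a+np.pi)];Rt=min(c,key=lambda M:Rot.from_matrix(R0.T@M).magnitude())
    dr=Rot.from_matrix(R0.T@Rt).as_rotvec(degrees=True) if Rt is not None else np.zeros(3)
    print('linear',lin.round(4),'dr',dr.round(2));return lin,dr
E
python3 - <<'E'
from h import *
np.set_printoptions(precision=4,suppress=True)
o=bot.get_obs();print({k:np.round(v,3) for k,v in o.items()});print(R())
for c in('scene','top'):
    shot(c,c+'0.png');p=bot.camera_params(c);print(c,-np.array(p['R']).T@p['t'],p['K'],p['k1'])
    for n in ['mount1','mount2','mount3','mount4','fixture','fin','stage_top','knob_grip','pointer','mark','cover_axis']:
        print(n,[(round(r['score'],2),np.round(r['xy'],1)) for r in bot.place_of(c,n)])
E
```

```text
pics
{'t': np.float64(0.0), 'q': array([ 1.054,  0.478,  0.022,  1.556, -0.012,  1.109, -0.083]), 'joint_vel': array([0.001, 0.001, 0.   , 0.   , 0.001, 0.002, 0.   ]), 'joint_torque': array([  0.   , -59.644,   1.608, -28.119,   0.012,   0.009,   0.   ]), 'eef_pos': array([ 0.268, -0.619,  0.23 ]), 'tool_rot': array([ 0.143, -0.144,  0.693, -0.692]), 'contact_force': array([ 1.142, -0.33 , -0.062]), 'torque': array([0.033, 0.005, 0.016]), 'gripper_width': np.float64(1.0)}
[[-0.9176 -0.0009  0.3975]
 [-0.3975  0.0016 -0.9176]
 [ 0.0001 -1.     -0.0018]]
scene [1.2968 0.0537 1.2181] [[398.83     0.     257.3281]
 [  0.     398.83   185.7232]
 [  0.       0.       1.    ]] -0.02398732509314301
mount1 [(0.88, array([149.8, 203.6])), (0.87, array([171.4, 219.7])), (0.8, array([126. , 231.3])), (0.8, array([189.8, 180.2])), (0.61, array([102.6, 171.3]))]
mount2 [(0.88, array([149.8, 203.6])), (0.87, array([171.4, 219.7])), (0.8, array([126. , 231.3])), (0.8, array([189.8, 180.2])), (0.61, array([102.6, 171.3]))]
mount3 [(0.88, array([149.8, 203.6])), (0.87, array([171.4, 219.7])), (0.8, a
[... 1117 characters left out ...]
06.2])), (0.67, array([353.3, 177.6])), (0.65, array([403.2, 211.5])), (0.52, array([327.3, 164.7])), (0.49, array([366.7, 153.7]))]
mount4 [(0.68, array([322.1, 206.2])), (0.67, array([353.3, 177.6])), (0.65, array([403.2, 211.5])), (0.52, array([327.3, 164.7])), (0.49, array([366.7, 153.7]))]
fixture [(0.78, array([212.6, 164.4]))]
fin [(0.75, array([208.6, 204.1])), (0.69, array([338.2, 139. ]))]
stage_top []
knob_grip [(0.68, array([293.5, 164.9])), (0.31, array([370.4, 228.1]))]
pointer [(0.54, array([286.2, 123.4])), (0.54, array([365.7, 149.9]))]
mark [(0.59, array([285.3, 123.7]))]
cover_axis [(0.7, array([294.5, 160.6])), (0.56, array([210.9, 162.3])), (0.38, array([353.8, 177.9]))]
```

```bash
python3 - <<'E'
import cv2
a=cv2.imread('pics/scene0.png')[90:330,50:450];b=cv2.imread('pics/top0.png')[70:310,50:450]
cv2.imwrite('pics/s0c.png',cv2.resize(a,(800,480),interpolation=2));cv2.imwrite('pics/t0c.png',cv2.resize(b,(800,480),interpolation=2))
E
```

```text
(no output)
```

View pics/s0c.png

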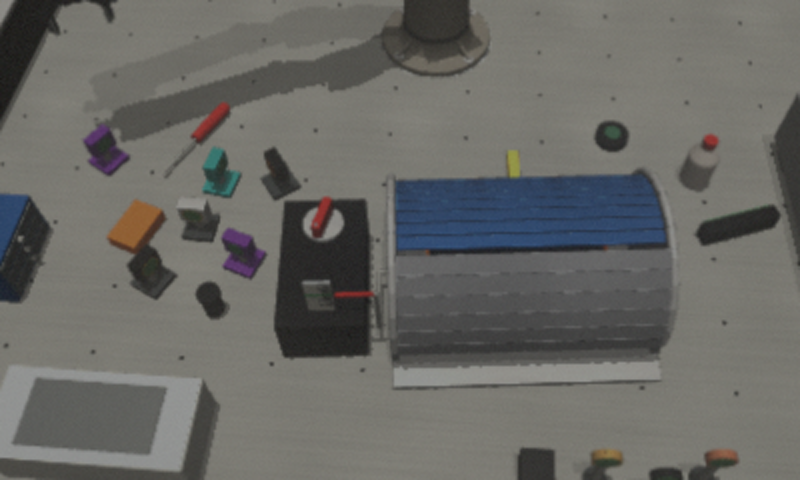

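View pics/t0c.png

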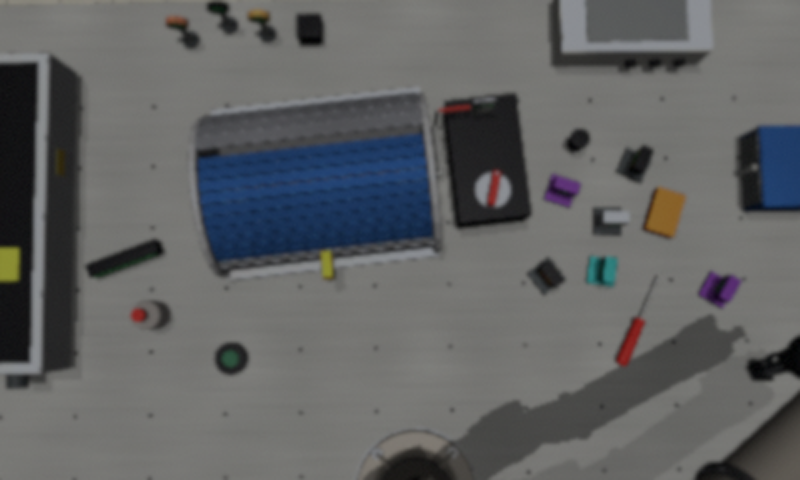

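```bash
python3 - <<'E'
import cv2
a=cv2.imread('pics/scene0.png')[155:275,90:250];b=cv2.imread('pics/top0.png')[110:230,265:425]
for n,i in(('s1',a),('t1',b)):
    i=cv2.convertScaleAbs(cv2.resize(i,(800,600),interpolation=2),alpha=1.6);cv2.imwrite(f'pics/{n}.png',i)
E
```

```text
(no output)
```

View pics/s1.png

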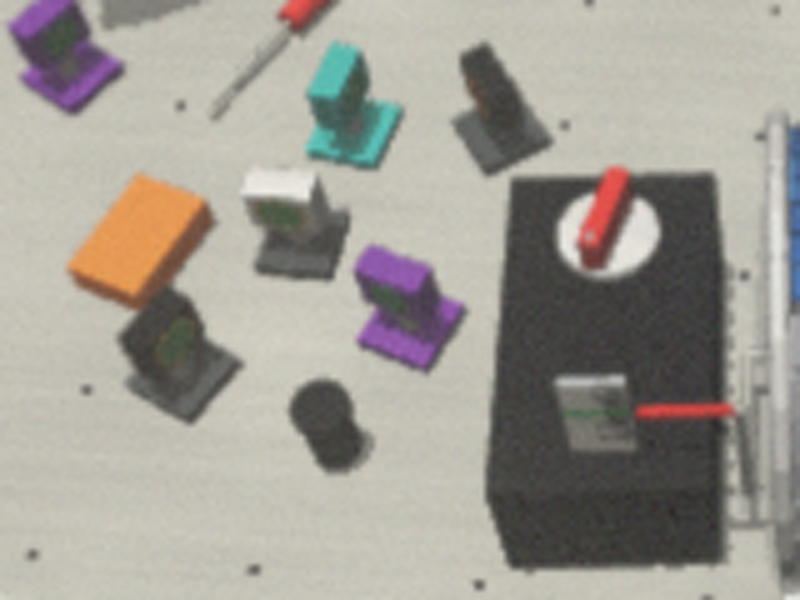

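View pics/t1.png

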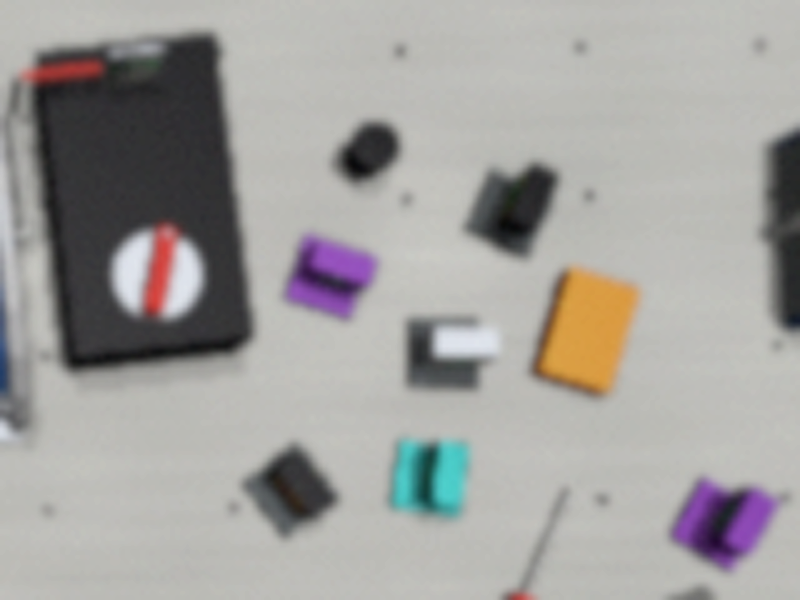

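```bash
cat > fit.py <<'E'
from h import *
from scipy.optimize import least_squares
np.set_printoptions(precision=4,suppress=True)
T=lambda u,v:np.array([265+u/5,110+v/5]); S=lambda u,v:np.array([90+u/5,155+v/5])
def rz(p,P):
    c,s=np.cos(p[2]),np.sin(p[2]);return np.array([p[0]+c*P[0]-s*P[1],p[1]+s*P[0]+c*P[1],P[2]])
def fitm(top,sc,x0):
    cs=[(a,b) for a in(-.028,.028) for b in(-.028,.028)]
    def f(p):
        r=[]
        for cam,pts in(('top',top),('scene',sc)):
            for q,z in pts:
                d=[proj(cam,rz(p,(a,b,z)))-q for a,b in cs];r+=list(min(d,key=lambda e:e@e))
        return np.array(r)
    s=least_squares(f,x0,diff_step=1e-4);return s.x,np.sqrt((s.fun**2).mean())
if __name__=='__main__':
    M={'A':([(T(243,487),.012),(T(287,537),.006)],[(S(453,125),.012),(S(490,173),.0),(S(550,141),.006)],-51),
       'B':([(T(408,320),.012),(T(408,388),.006),(T(478,390),.006)],[(S(255,270),.0),(S(333,278),.0),(S(349,213),.012)],0),
       'C':([(T(487,168),.012),(T(465,230),.006),(T(525,256),.006)],[(S(126,383),.006),(S(190,422),.0),(S(242,364),.006)],66)}
    org={'A':((322.1,206.2),(189.8,180.2)),'B':((353.3,177.6),(149.8,203.6)),'C':((366.7,153.7),(126,231.3))}
    for k,(t,s,y) in M.items():
        a=at_z('top',org[k][0],0);b=at_z('scene',org[k][1],0);g=(a+b)/2
        x,e=fitm(t,s,[g[0],g[1],np.radians(y)]);print(k,x[:2],np.degrees(x[2]),'rms',e,'net',a[:2],b[:2])
    fin=tri((308.1,170.5),(208.6,204.1));kn=tri((214.3,194.9),(293.5,164.9));mk=tri((215.4,238.1),(285.3,123.7));print('fin',fin,'knob',kn,'mark',mk)
    pts=[('top',T(38,52),(.13,-.255,.11)),('top',T(217,35),(.13,-.395,.11)),('scene',S(512,178),(-.11,-.395,.11)),('scene',S(712,176),(-.11,-.255,.11)),
      ('scene',S(510,566),(.13,-.395,0)),('scene',S(720,563),(.13,-.255,0)),('scene',S(488,494),(.13,-.395,.11)),
      ('top',np.array((208.6,204.1)),(-.1673,0,.1259)),('scene',np.array((308.1,170.5)),(-.1673,0,.1259))]
    f=lambda p:np.concatenate([proj(c,rz(p,P))-q for c,q,P in pts])
    s=least_squares(f,[.6,.1,.0]);print('fix',s.x,np.degrees(s.x[2]));print(s.fun.reshape(-1,2))
    p=s.x
    for n,P in(('stage',(-.045,0,.05)),('tow',(.01,-.325,.11))):print(n,rz(p,P))
    c,sn=np.cos(p[2]),np.sin(p[2])
    for n,X in(('knob',kn[0]),('mark',mk[0])):
        d=X[:2]-p[:2];print(n,'in fixture',c*d[0]+sn*d[1],-sn*d[0]+c*d[1],X[2])
E
python3 fit.py
```

```text
A [ 0.4185 -0.2699] -47.687427251054245 rms 0.7126418861750792 net [ 0.4233 -0.27  ] [ 0.4101 -0.2729]
B [ 0.5247 -0.3986] -2.352884826631458 rms 0.6024659864973062 net [ 0.5377 -0.4016] [ 0.5257 -0.4014]
C [ 0.6402 -0.4565] 64.7146073107782 rms 0.5494945689677687 net [ 0.6357 -0.4609] [ 0.6457 -0.4585]
fin (array([0.433 , 0.169 , 0.1269]), np.float64(0.009553713123832373)) knob (array([ 0.5717, -0.1437,  0.148 ]), np.float64(0.0010032990260880265)) mark (array([ 0.7285, -0.1183,  0.1469]), np.float64(0.0013191345809042895))
fix [0.6036 0.1767 0.0848] 4.861366975069179
[[-1.4766 -0.7807]
 [-1.1734 -0.9216]
 [ 0.5437 -1.3726]
 [ 1.5671 -1.5735]
 [-0.2919 -0.0577]
 [ 0.299  -0.0733]
 [-0.8824 -0.657 ]
 [ 3.0412 -1.1167]
 [-0.4932  0.927 ]]
stage [0.5588 0.1729 0.05  ]
tow [ 0.6411 -0.1462  0.11  ]
knob in fixture -0.05898455624812915 -0.31662159369989845 0.1479783021474228
mark in fixture 0.09943393756600731 -0.3045648250547445 0.14686841918541027
```

```bash
python3 - <<'E'
from fit import *
def yel(fn):
    im=cv2.imread(fn);h=cv2.cvtColor(im,cv2.COLOR_BGR2HSV);m=cv2.inRange(h,(22,110,70),(35,255,255))
    n,l,s,c=cv2.connectedComponentsWithStats(m);return [(s[i],c[i]) for i in range(1,n) if s[i][4]>8]
yt=yel('pics/top0.png');ys=yel('pics/scene0.png');print(yt);print(ys)
E
```

```text
[(array([ 48, 193,  12,  18, 211], dtype=int32), array([ 53.4739, 201.6209])), (array([210, 195,   7,  14,  73], dtype=int32), array([213.1233, 201.7671]))]
[(array([304, 166,   6,  12,  61], dtype=int32), array([306.1311, 171.5738])), (array([473, 171,  17,  16, 192], dtype=int32), array([481.0885, 178.8906]))]
```

```bash
python3 - <<'E'
from fit import *
P=(-.157,0,.134)
pts=[('top',T(38,52),(.13,-.255,.11)),('top',T(217,35),(.13,-.395,.11)),('scene',S(512,178),(-.11,-.395,.11)),('scene',S(712,176),(-.11,-.255,.11)),
 ('scene',S(510,566),(.13,-.395,0)),('scene',S(720,563),(.13,-.255,0)),('scene',S(488,494),(.13,-.395,.11)),
 ('top',np.array((213.1,201.8)),P),('top',np.array((213.1,201.8)),P)]
f=lambda p:np.concatenate([np.concatenate([proj(c,rz(p,P))-q for c,q,P in pts]),[proj('scene',rz(p,(-.165,0,.13)))[0]-306.6]])
s=least_squares(f,[.6,.1,.0]);p=s.x;print('fix',p,np.degrees(p[2]));print(s.fun.round(2))
np.save('fix.npy',p)
g=rz(p,(-.1673,0,.1259));print('fin',g,'stage',rz(p,(-.045,0,.05)))
R0=R();a=p[2]-np.pi/2
for q in ((.45,-.3,.32),(g[0],g[1],.30),(g[0],g[1],g[2]-.019)): go(q,a)
E
```

```text
fix [0.5984 0.1736 0.1019] 5.839766134477989
[-1.32 -0.51 -1.09 -1.25 -0.82 -1.04  0.23 -1.81 -0.46  0.3   0.16 -0.39
 -1.07 -0.28 -0.37 -0.39 -0.37 -0.39 -0.56]
fin [0.432  0.1565 0.1259] stage [0.5537 0.169  0.05  ]
linear [-0.2937 -0.0887 -0.2209] dr [-0.   17.58 -0.  ]
linear [-0.4586 -0.0687 -0.6469] dr [-0.   17.58 -0.  ]
linear [-0.4586  0.1244 -0.647 ] dr [-0.   17.58 -0.  ]
```

```bash
W='{"linear":[-0.294,-0.089,-0.221],"dr":[0,17.6,0],"hand":1}'
python3 -m crank '[{"linear":[0,-0.085,0],"dr":[0,0,0],"hand":1},{"linear":[0,-0.085,0],"dr":[0,0,0],"hand":1},{"linear":[-0.294,-0.089,-0.221],"dr":[0,17.6,0],"hand":1},{"linear":[-0.294,-0.089,-0.221],"dr":[0,17.6,0],"hand":1},{"linear":[-0.294,-0.089,-0.221],"dr":[0,17.6,0],"hand":1},{"linear":[-0.294,-0.089,-0.221],"dr":[0,17.6,0],"hand":1},{"linear":[-0.294,-0.089,-0.221],"dr":[0,17.6,0],"hand":1},{"linear":[-0.294,-0.089,-0.221],"dr":[0,17.6,0],"hand":1},{"linear":[-0.294,-0.089,-0.221],"dr":[0,17.6,0],"hand":1},{"linear":[-0.294,-0.089,-0.221],"dr":[0,17.6,0],"hand":1}]'
python3 - <<'E'
from fit import *
p=np.load('fix.npy');g=rz(p,(-.1673,0,.1259));a=p[2]-np.pi/2
print(bot.get_obs()['t'],bot.get_obs()['q'])
for q in ((g[0],g[1],.28),(g[0],g[1],g[2]-.019)): go(q,a)
E
```

```text
t: 2.03
eef_pos: [0.4338, -0.3278, 0.3201]
tool_rot: [-0.036, 0.036, -0.706, 0.706]
contact_force: [0.7, -0.6, -0.3]
gripper_width: 0.998
2.0333 [ 0.6035  0.189  -0.0828  1.754   0.0169  1.1985 -0.9533]
linear [-0.0473  0.0399 -0.4821] dr [-0.03 -0.03 -0.03]
linear [-0.0472  0.213  -0.4822] dr [-0.03 -0.03 -0.03]
```

```bash

python3 -m crank '[{"linear":[-0.047,0.01,-0.482],"dr":[0,0,0],"hand":1},{"linear":[-0.047,0.01,-0.482],"dr":[0,0,0],"hand":1},{"linear":[-0.047,0.01,-0.482],"dr":[0,0,0],"hand":1},{"linear":[-0.047,0.01,-0.482],"dr":[0,0,0],"hand":1},{"linear":[-0.047,0.01,-0.482],"dr":[0,0,0],"hand":1},{"linear":[-0.047,0.01,-0.482],"dr":[0,0,0],"hand":1},{"linear":[-0.047,0.01,-0.482],"dr":[0,0,0],"hand":1},{"linear":[-0.047,0.01,-0.482],"dr":[0,0,0],"hand":1},{"linear":[-0.047,0.01,-0.482],"dr":[0,0,0],"hand":1},{"linear":[-0.047,0.01,-0.482],"dr":[0,0,0],"hand":1}]'
python3 -m crank '[{"linear":[0,0,-0.09],"dr":[0,0,0],"hand":1},{"linear":[0,0,-0.09],"dr":[0,0,0],"hand":1},{"linear":[0,0,-0.09],"dr":[0,0,0],"hand":1},{"linear":[0,0,-0.09],"dr":[0,0,0],"hand":0}]'
python3 - <<'E'
from fit import *
p=np.load('fix.npy');g=rz(p,(-.1673,0,.1259));a=p[2]-np.pi/2
print(bot.get_obs()['gripper_width'])
go((g[0],g[1],g[2]-.019),a)
i=np.hstack([shot('top')[150:250,160:270],shot('scene')[100:200,250:360]])
cv2.imwrite('pics/f1.png',cv2.resize(i,None,fx=3.6,fy=3.6,interpolation=2))
E
```

```text
t: 2.87
eef_pos: [0.4309, 0.0887, 0.3116]
tool_rot: [-0.036, 0.035, -0.706, 0.706]
contact_force: [1.4, -0.1, 0.1]
gripper_width: 1.002
t: 3.2
eef_pos: [0.4214, 0.1797, 0.3115]
tool_rot: [0.038, -0.038, 0.706, -0.706]
contact_force: [-0.5, -1.4, 0.3]
gripper_width: 0.882
0.8821659160186412
linear [-0.0079  0.2046  0.0244] dr [ 0.06  0.35 -0.03]
```

View pics/f1.png

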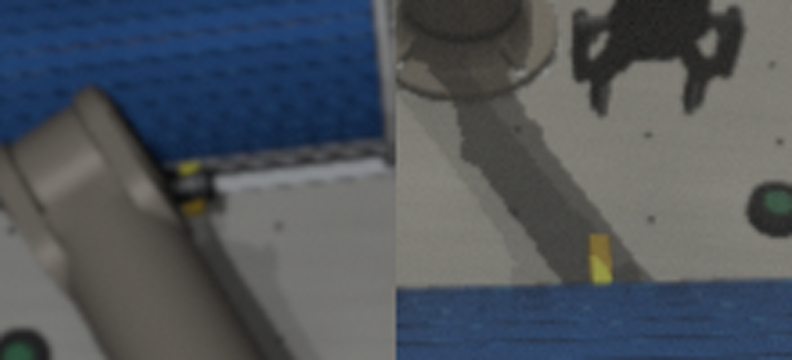

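```bash

python3 -m crank '[{"linear":[-0.008,0,0.024],"dr":[0,0,0],"hand":0},{"linear":[-0.008,0,0.024],"dr":[0,0,0],"hand":0},{"linear":[-0.008,0,0.024],"dr":[0,0,0],"hand":0},{"linear":[-0.008,0.05,0.024],"dr":[0,0,0],"hand":0},{"linear":[-0.008,0.08,0.024],"dr":[0,0,0],"hand":0},{"linear":[-0.008,0.08,0.024],"dr":[0,0,0],"hand":0},{"linear":[-0.008,0.08,0.024],"dr":[0,0,0],"hand":0}]'
python3 - <<'E'
from fit import *
p=np.load('fix.npy');g=rz(p,(-.1673,0,.1259));a=p[2]-np.pi/2
print(bot.get_obs()['gripper_width'])
go((g[0],g[1],g[2]-.019),a)
E
```

```text
t: 3.88
eef_pos: [0.4315, 0.1523, 0.2304]
tool_rot: [-0.034, 0.037, -0.706, 0.707]
contact_force: [0.7, 0.4, 0.9]
gripper_width: 0.497
0.4965477673323526
linear [-0.0015  0.1235 -0.0043] dr [-0.05 -0.06  0.24]
```

```bash

python3 -m crank '[{"linear":[-0.0015,0.04,-0.004],"dr":[0,0,0],"hand":0},{"linear":[-0.0015,0.08,-0.004],"dr":[0,0,0],"hand":0},{"linear":[-0.0015,0.11,-0.004],"dr":[0,0,0],"hand":0},{"linear":[-0.0015,0.122,-0.004],"dr":[0,0,0],"hand":0},{"linear":[-0.0015,0.122,-0.004],"dr":[0,0,0],"hand":0},{"linear":[-0.0015,0.122,-0.004],"dr":[0,0,0],"hand":-1},{"linear":[-0.0015,0.122,-0.004],"dr":[0,0,0],"hand":-1},{"linear":[-0.0015,0.122,-0.004],"dr":[0,0,0],"hand":-1},{"linear":[-0.0015,0.122,-0.004],"dr":[0,0,0],"hand":-1},{"linear":[-0.0015,0.122,-0.004],"dr":[0,0,0],"hand":-1}]' 50
python3 - <<'E'
from fit import *
p=np.load('fix.npy');s=bot.get_obs();print(s['gripper_width'],s['contact_force'])
R0=R();r=.178;fx=np.array([np.cos(p[2]),np.sin(p[2]),0])
th0=np.radians(20)
for d in np.radians([8,16,24,32,40,48,56,64,72,80]):
    th=th0+d;w=r*(np.cos(th0)-np.cos(th))*fx+np.array([0,0,r*(np.sin(th)-np.sin(th0))]);print((R0.T@w).round(3))
E
```

```text
t: 4.72
eef_pos: [0.4359, 0.1568, 0.1117]
tool_rot: [-0.037, 0.034, -0.706, 0.707]
contact_force: [-0.1, -4.7, 7.0]
gripper_width: 0.228
0.22767629873423145 [-0.1073 -4.6691  7.0076]
[-0.01  -0.023  0.   ]
[-0.023 -0.044  0.   ]
[-0.039 -0.063 -0.   ]
[-0.058 -0.079 -0.   ]
[-0.079 -0.093 -0.   ]
[-0.101 -0.104 -0.   ]
[-0.125 -0.111 -0.   ]
[-0.149 -0.115 -0.   ]
[-0.174 -0.116 -0.   ]
[-0.199 -0.114 -0.   ]
```

```bash

python3 -m crank '[{"linear":[-0.010,-0.023,0],"dr":[0,0,0],"hand":-1},{"linear":[-0.023,-0.044,0],"dr":[0,0,0],"hand":-1},{"linear":[-0.039,-0.063,0],"dr":[0,0,0],"hand":-1},{"linear":[-0.058,-0.079,0],"dr":[0,0,0],"hand":-1},{"linear":[-0.079,-0.093,0],"dr":[0,0,0],"hand":-1},{"linear":[-0.101,-0.104,0],"dr":[0,0,0],"hand":-1},{"linear":[-0.125,-0.111,0],"dr":[0,0,0],"hand":-1},{"linear":[-0.149,-0.115,0],"dr":[0,0,0],"hand":-1},{"linear":[-0.174,-0.116,0],"dr":[0,0,0],"hand":-1},{"linear":[-0.174,-0.116,0],"dr":[0,0,0],"hand":-1}]'
python3 -m crank '[{"linear":[0,0,0],"dr":[0,0,0],"hand":-0.2},{"linear":[0,0,0],"dr":[0,0,0],"hand":-0.2},{"linear":[0,0,0],"dr":[0,0,0],"hand":-0.2},{"linear":[0,0,0],"dr":[0,0,0],"hand":-0.2},{"linear":[0,-0.04,0],"dr":[0,0,0],"hand":-0.2},{"linear":[0,-0.08,0],"dr":[0,0,0],"hand":0.2},{"linear":[0,-0.10,0],"dr":[0,0,0],"hand":0.2},{"linear":[0,-0.10,0],"dr":[0,0,0],"hand":0.2}]'

```

```text
t: 5.55
eef_pos: [0.6105, 0.1739, 0.2269]
tool_rot: [0.036, -0.034, 0.706, -0.706]
contact_force: [1.2, -4.0, 2.6]
gripper_width: 0.23
t: 6.22
eef_pos: [0.6084, 0.1769, 0.3318]
tool_rot: [0.04, -0.033, 0.707, -0.705]
contact_force: [0.9, 0.8, 0.2]
gripper_width: 0.597
```

```bash

python3 - <<'E'
from fit import *
print(bot.get_obs()['q']);
go((.44,-.05,.33),np.radians(-66));go((.4185,-.27,.20),np.radians(-48))
E
```

```text
[-0.0084  0.3759 -0.5066  1.5144  0.188   1.2894 -2.0044]
linear [ 0.1907 -0.0006  0.2085] dr [  0.05 -18.14  -0.59]
linear [0.2358 0.1284 0.4255] dr [ -0.05 -36.14  -0.59]
```

```bash

python3 -m crank '[{"linear":[0.19,0,0.208],"dr":[0,-18,-0.6],"hand":0.2},{"linear":[0.19,0,0.208],"dr":[0,-18,-0.6],"hand":0.2},{"linear":[0.19,0,0.208],"dr":[0,-18,-0.6],"hand":0.2},{"linear":[0.19,0,0.208],"dr":[0,-18,-0.6],"hand":0.2},{"linear":[0.19,0,0.208],"dr":[0,-18,-0.6],"hand":0.2},{"linear":[0.19,0,0.208],"dr":[0,-18,-0.6],"hand":0.2},{"linear":[0.19,0,0.208],"dr":[0,-18,-0.6],"hand":0.2},{"linear":[0.236,0,0.425],"dr":[0,-36.1,-0.6],"hand":0.2},{"linear":[0.236,0,0.425],"dr":[0,-36.1,-0.6],"hand":0.2},{"linear":[0.236,0.1,0.425],"dr":[0,-36.1,-0.6],"hand":0.2}]'
python3 -m crank '[{"linear":[0,0,0],"dr":[0,0,0],"hand":0.2},{"linear":[0,0,0],"dr":[0,0,0],"hand":0.2},{"linear":[0,0,0],"dr":[0,0,0],"hand":0.2},{"linear":[0,0,0],"dr":[0,0,0],"hand":0.2}]'
python3 - <<'E'
from fit import *
go((.4185,-.27,.20),np.radians(-48))
i=np.hstack([shot('top')[80:250,140:410]]);cv2.imwrite('pics/a1.png',cv2.resize(i,None,fx=2.9,fy=2.9,interpolation=2))
E
```

```text
t: 7.05
eef_pos: [0.4291, -0.1576, 0.3056]
tool_rot: [-0.253, 0.256, -0.657, 0.662]
contact_force: [0.7, -0.8, 0.6]
gripper_width: 0.606
t: 7.38
eef_pos: [0.4283, -0.1545, 0.3025]
tool_rot: [-0.25, 0.257, -0.66, 0.66]
contact_force: [-0.5, 0.5, 0.4]
gripper_width: 0.603
linear [0.0837 0.1031 0.0796] dr [0.16 0.02 0.53]
```

View pics/a1.png

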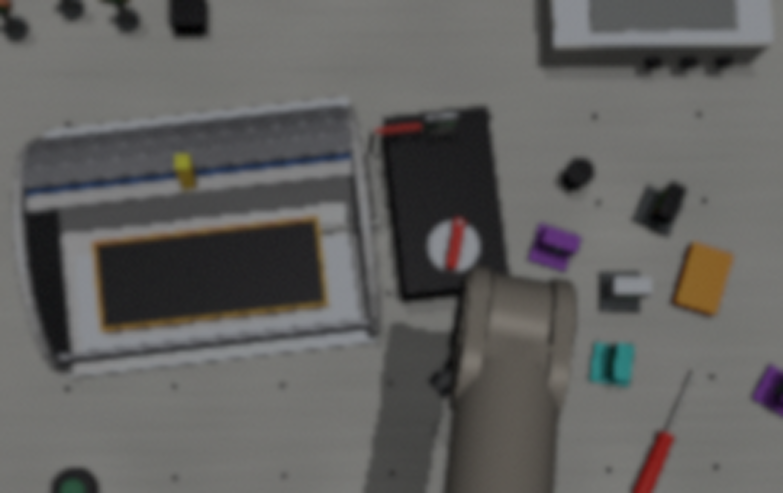

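```bash

python3 -m crank '[{"linear":[0.0837,0.05,0.0796],"dr":[0,0,0],"hand":0.2},{"linear":[0.0837,0.103,0.0796],"dr":[0,0,0.5],"hand":0.2},{"linear":[0.0837,0.103,0.0796],"dr":[0,0,0.5],"hand":0.2},{"linear":[0.0837,0.103,0.0796],"dr":[0,0,0.5],"hand":0.2},{"linear":[0.0837,0.103,0.0796],"dr":[0,0,0.5],"hand":0.2},{"linear":[0.0837,0.103,0.0796],"dr":[0,0,0.5],"hand":0.2}]'
python3 - <<'E'
from fit import *
pt=[np.array([140+u/2.9,80+v/2.9]) for u,v in((95,242),(317,218),(325,303),(103,329))]
W=[at_z('top',q,.057) for q in pt];W=np.array(W);print(W.mean(0),np.degrees(np.arctan2(*(W[0]-W[1])[:2])),np.degrees(np.arctan2(*(W[3]-W[2])[:2])),np.linalg.norm(W[0]-W[1]),np.linalg.norm(W[1]-W[2]))
go((.4185,-.27,.046),np.radians(-48))
im=shot('scene')[130:250,110:270];cv2.imwrite('pics/a2.png',cv2.convertScaleAbs(cv2.resize(im,(800,600),interpolation=2),alpha=1.5))
E
```

```text
t: 7.93
eef_pos: [0.4175, -0.2711, 0.1988]
tool_rot: [0.251, -0.254, 0.662, -0.659]
contact_force: [1.2, 0.9, 0.1]
gripper_width: 0.599
[0.5544 0.1663 0.057 ] -5.278447711867679 -5.728518019866671 0.3028696955243694 0.11674968479491975
linear [-0.0017  0.1528  0.0008] dr [ 0.33 -0.13  0.08]
```

View pics/a2.png

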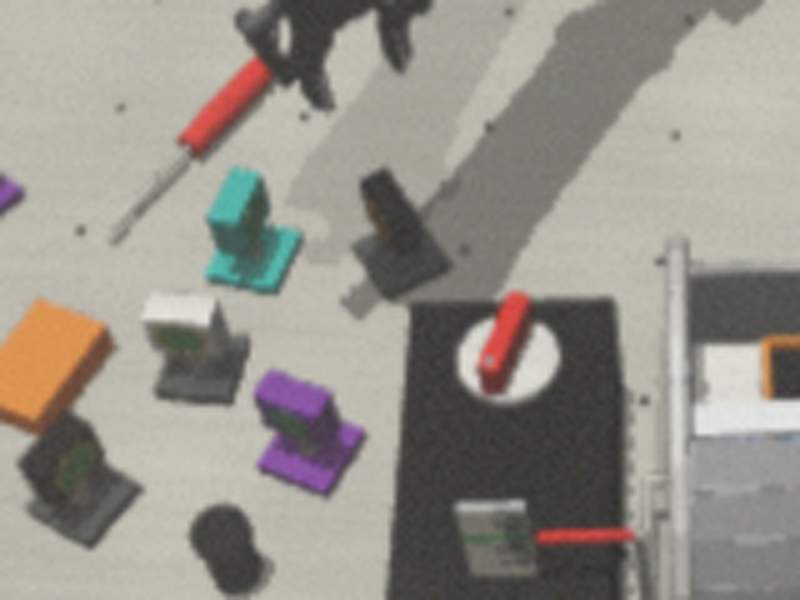

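```bash

python3 -m crank '[{"linear":[-0.001,0.04,0],"dr":[0,0,0],"hand":0.2},{"linear":[-0.001,0.08,0],"dr":[0,0,0],"hand":0.2},{"linear":[-0.001,0.12,0],"dr":[0,0,0],"hand":0.2},{"linear":[-0.001,0.152,0],"dr":[0,0,0],"hand":0.2},{"linear":[-0.001,0.152,0],"dr":[0,0,0],"hand":0.2},{"linear":[-0.001,0.152,0],"dr":[0,0,0],"hand":-1},{"linear":[-0.001,0.152,0],"dr":[0,0,0],"hand":-1},{"linear":[-0.001,0.152,0],"dr":[0,0,0],"hand":-1},{"linear":[-0.001,0.152,0],"dr":[0,0,0],"hand":-1},{"linear":[-0.001,0.152,0],"dr":[0,0,0],"hand":-1}]' 50
python3 - <<'E'
from fit import *
p=np.array([.554,.167,np.radians(5.6)]);np.save('stage.npy',p)
print(bot.get_obs()['q'])
t=rz(p,(0,.095,0))
for z in (.30,): 
  go((.43,-.05,z),p[2]-np.pi/4);go((t[0],t[1],z),p[2]);go((t[0],t[1],z),p[2]-np.pi/2)
E
```

```text
t: 8.82
eef_pos: [0.4203, -0.271, 0.0502]
tool_rot: [-0.254, 0.253, -0.66, 0.661]
contact_force: [-0.6, 1.9, 9.9]
gripper_width: 0.28
[ 0.6343  0.4654 -0.2272  2.0973  0.1806  0.5954 -0.5582]
linear [-0.1551 -0.2498 -0.1576] dr [-0.08 -8.66 -0.05]
linear [-0.4487 -0.2497 -0.3127] dr [ -0.09 -53.66  -0.01]
linear [-0.4487 -0.2497 -0.3127] dr [-0.05 36.34 -0.07]
```

```bash

python3 -m crank '[{"linear":[0,-0.03,0],"dr":[0,0,0],"hand":-1},{"linear":[0,-0.07,0],"dr":[0,0,0],"hand":-1},{"linear":[0,-0.11,0],"dr":[0,0,0],"hand":-1},{"linear":[0,-0.15,0],"dr":[0,0,0],"hand":-1},{"linear":[0,-0.19,0],"dr":[0,0,0],"hand":-1},{"linear":[0,-0.23,0],"dr":[0,0,0],"hand":-1},{"linear":[0,-0.265,0],"dr":[0,0,0],"hand":-1},{"linear":[0,-0.265,0],"dr":[0,0,0],"hand":-1},{"linear":[0,-0.265,0],"dr":[0,0,0],"hand":-1},{"linear":[0,-0.265,0],"dr":[0,0,0],"hand":-1}]' 70
python3 - <<'E'
from fit import *
print(bot.get_obs()['contact_force'])
p=np.load('stage.npy');t=rz(p,(0,.095,0));print(t)
go((.43,-.05,.315),p[2]-np.radians(27));go((t[0],t[1],.315),p[2])
E
```

```text
t: 9.65
eef_pos: [0.4182, -0.2707, 0.3125]
tool_rot: [0.252, -0.254, 0.661, -0.659]
contact_force: [-0.4, 0.2, -2.6]
gripper_width: 0.265
[-0.3563  0.1954 -2.6393]
[0.5447 0.2615 0.    ]
linear [-0.1562 -0.0022 -0.1564] dr [  0.21 -26.69   0.04]
linear [-0.4497 -0.0021 -0.3116] dr [  0.22 -53.69  -0.01]
```

```bash

python3 -m crank '[{"linear":[-0.02,-0.002,-0.015],"dr":[0,-2,0],"hand":-1},{"linear":[-0.05,-0.002,-0.035],"dr":[0,-6,0],"hand":-1},{"linear":[-0.075,-0.002,-0.055],"dr":[0,-10,0],"hand":-1},{"linear":[-0.1,-0.002,-0.075],"dr":[0,-14,0],"hand":-1},{"linear":[-0.13,-0.002,-0.095],"dr":[0,-18,0],"hand":-1},{"linear":[-0.16,-0.002,-0.115],"dr":[0,-22,0],"hand":-1},{"linear":[-0.19,-0.002,-0.135],"dr":[0,-26,0],"hand":-1},{"linear":[-0.22,-0.002,-0.155],"dr":[0,-30,0],"hand":-1},{"linear":[-0.25,-0.002,-0.175],"dr":[0,-34,0],"hand":-1},{"linear":[-0.27,-0.002,-0.19],"dr":[0,-36,0],"hand":-1}]'
python3 -m crank '[{"linear":[0,0,0],"dr":[0,0,0],"hand":-1},{"linear":[0,0,0],"dr":[0,0,0],"hand":-1},{"linear":[0,0,0],"dr":[0,0,0],"hand":-1}]'
python3 - <<'E'
from fit import *
p=np.load('stage.npy');t=rz(p,(0,.095,0));print(bot.get_obs()['q'])
go((t[0],t[1],.315),p[2])
E
```

```text
t: 10.48
eef_pos: [0.492, 0.0542, 0.3133]
tool_rot: [0.445, -0.447, 0.55, -0.546]
contact_force: [0.4, 0.5, -1.6]
gripper_width: 0.265
t: 10.73
eef_pos: [0.492, 0.0497, 0.3135]
tool_rot: [0.443, -0.446, 0.552, -0.548]
contact_force: [-0.1, -0.4, -2.1]
gripper_width: 0.271
[ 0.3186  0.154  -0.6018  1.8341  0.0911  1.1873 -0.5241]
linear [-0.2182 -0.0016  0.007 ] dr [  0.35 -17.74  -0.03]
```

```bash

python3 -m crank '[{"linear":[-0.03,0,0.001],"dr":[0,-3,0],"hand":-1},{"linear":[-0.06,0,0.002],"dr":[0,-6,0],"hand":-1},{"linear":[-0.09,0,0.003],"dr":[0,-9,0],"hand":-1},{"linear":[-0.12,0,0.004],"dr":[0,-12,0],"hand":-1},{"linear":[-0.15,0,0.005],"dr":[0,-15,0],"hand":-1},{"linear":[-0.18,0,0.006],"dr":[0,-17.7,0],"hand":-1},{"linear":[-0.205,0,0.007],"dr":[0,-17.7,0],"hand":-1},{"linear":[-0.218,0,0.007],"dr":[0,-17.7,0],"hand":-1},{"linear":[-0.218,0,0.007],"dr":[0,-17.7,0],"hand":-1},{"linear":[-0.218,0,0.007],"dr":[0,-17.7,0],"hand":-1}]'
python3 - <<'E'
from fit import *
p=np.load('stage.npy');t=rz(p,(0,.095,0));print(bot.get_obs()['q'])
go((t[0],t[1],.12),p[2])
i=shot('scene')[120:260,230:430];cv2.imwrite('pics/p1.png',cv2.convertScaleAbs(cv2.resize(i,None,fx=4,fy=4,interpolation=2),alpha=1.5))
E
```

```text
t: 11.57
eef_pos: [0.5455, 0.2609, 0.3144]
tool_rot: [-0.523, 0.525, -0.476, 0.474]
contact_force: [0.6, -0.0, -2.7]
gripper_width: 0.273
[-0.0124  0.3819 -0.7119  1.588   0.2547  1.2712 -0.6682]
linear [-0.0006  0.1944  0.0001] dr [ 0.25 -0.05 -0.03]
```

View pics/p1.png

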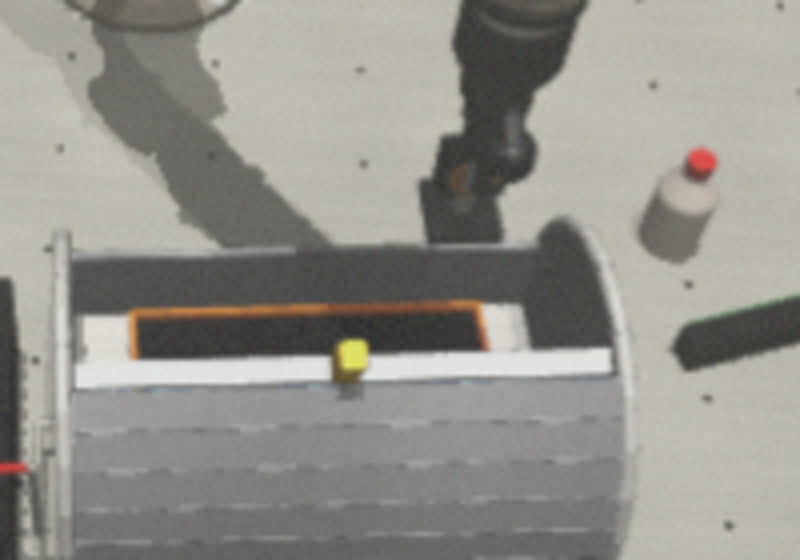

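```bash

python3 -m crank '[{"linear":[-0.0006,0.03,0],"dr":[0,0,0],"hand":-1},{"linear":[-0.0006,0.07,0],"dr":[0,0,0],"hand":-1},{"linear":[-0.0006,0.11,0],"dr":[0,0,0],"hand":-1},{"linear":[-0.0006,0.15,0],"dr":[0,0,0],"hand":-1},{"linear":[-0.0006,0.18,0],"dr":[0,0,0],"hand":-1},{"linear":[-0.0006,0.20,0],"dr":[0,0,0],"hand":-1},{"linear":[-0.0006,0.21,0],"dr":[0,0,0],"hand":-1},{"linear":[-0.0006,0.216,0],"dr":[0,0,0],"hand":-1},{"linear":[-0.0006,0.221,0],"dr":[0,0,0],"hand":-1},{"linear":[-0.0006,0.221,0],"dr":[0,0,0],"hand":-1}]'
python3 -m crank '[{"linear":[0,0,0],"dr":[0,0,0],"hand":-1},{"linear":[0,0,0],"dr":[0,0,0],"hand":-1}]'
```

```text
t: 12.45
eef_pos: [0.5456, 0.2625, 0.0949]
tool_rot: [-0.524, 0.524, -0.476, 0.475]
contact_force: [-0.4, -0.7, 0.1]
gripper_width: 0.27
t: 12.62
eef_pos: [0.5457, 0.2636, 0.0958]
tool_rot: [0.524, -0.523, 0.476, -0.474]
contact_force: [0.1, -2.2, -0.4]
gripper_width: 0.271
```

```bash

python3 -m crank '[{"linear":[0,0.001,0],"dr":[0,0,0],"hand":-0.1},{"linear":[0,0.001,0],"dr":[0,0,0],"hand":0},{"linear":[0,0.001,0],"dr":[0,0,0],"hand":0.1},{"linear":[0,0.001,0],"dr":[0,0,0],"hand":0.1},{"linear":[0,-0.03,0],"dr":[0,0,0],"hand":0.1},{"linear":[0,-0.07,0],"dr":[0,0,0],"hand":0.1},{"linear":[0,-0.11,0],"dr":[0,0,0],"hand":0.1},{"linear":[0,-0.15,0],"dr":[0,0,0],"hand":0.2},{"linear":[0,-0.19,0],"dr":[0,0,0],"hand":0.2},{"linear":[0,-0.22,0],"dr":[0,0,0],"hand":0.2}]'
python3 - <<'E'
from fit import *
print(bot.get_obs()['q'])
go((.5247,-.3986,.30),np.radians(-2.0))
E
```

```text
t: 13.45
eef_pos: [0.5456, 0.2639, 0.3182]
tool_rot: [0.525, -0.523, 0.476, -0.474]
contact_force: [0.7, 1.2, -0.3]
gripper_width: 0.601
[-0.0113  0.3797 -0.7183  1.5833  0.2553  1.2732 -0.6704]
linear [ 0.6573  0.0159 -0.0861] dr [-0.02  7.65 -0.2 ]
```

```bash

python3 -m crank '[{"linear":[0.4,0,-0.052],"dr":[0,4,0],"hand":0.2},{"linear":[0.4,0,-0.052],"dr":[0,4,0],"hand":0.2},{"linear":[0.4,0,-0.052],"dr":[0,4,0],"hand":0.2},{"linear":[0.4,0,-0.052],"dr":[0,4,0],"hand":0.2},{"linear":[0.4,0,-0.052],"dr":[0,4,0],"hand":0.2},{"linear":[0.4,0,-0.052],"dr":[0,4,0],"hand":0.2},{"linear":[0.4,0,-0.052],"dr":[0,4,0],"hand":0.2},{"linear":[0.4,0,-0.052],"dr":[0,4,0],"hand":0.2},{"linear":[0.4,0,-0.052],"dr":[0,4,0],"hand":0.2},{"linear":[0.4,0,-0.052],"dr":[0,4,0],"hand":0.2}]'
python3 -m crank '[{"linear":[0,0,0],"dr":[0,0,0],"hand":0.2},{"linear":[0,0,0],"dr":[0,0,0],"hand":0.2}]'
python3 - <<'E'
from fit import *
i=np.hstack([shot('top')[110:230,150:350],shot('scene')[110:230,100:300]])
shot('top','tb.png');shot('scene','sb.png')
a=cv2.imread('pics/tb.png')[100:220,165:425];b=cv2.imread('pics/sb.png')[140:260,100:360]
cv2.imwrite('pics/b1.png',cv2.convertScaleAbs(cv2.resize(np.vstack([a,b]),None,fx=2.5*1.2,fy=2.5,interpolation=2),alpha=1.5))
for c in('top','scene'): print(c,[(round(r['score'],2),at_z(c,r['xy'],0)[:2].round(3)) for r in bot.place_of(c,'mount1')])
go((.5247,-.3986,.30),np.radians(-2.0))
E
```

```text
t: 14.28
eef_pos: [0.5319, -0.1447, 0.3137]
tool_rot: [-0.505, 0.507, -0.495, 0.493]
contact_force: [0.4, -0.3, 0.6]
gripper_width: 0.599
t: 14.45
eef_pos: [0.5324, -0.142, 0.3134]
tool_rot: [-0.506, 0.506, -0.495, 0.493]
contact_force: [0.5, 0.7, -0.0]
gripper_width: 0.6
top [(0.71, array([0.539, 0.268])), (0.68, array([ 0.541, -0.406])), (0.61, array([ 0.426, -0.386])), (0.54, array([ 0.638, -0.459])), (0.51, array([ 0.4  , -0.599])), (0.41, array([ 0.589, -0.299]))]
scene [(0.86, array([ 0.635, -0.457])), (0.84, array([ 0.427, -0.38 ])), (0.73, array([ 0.389, -0.609])), (0.71, array([ 0.587, -0.301])), (0.66, array([ 0.53 , -0.403])), (0.59, array([0.502, 0.259]))]
linear [ 0.2598  0.0133 -0.0163] dr [ 0.15  3.77 -0.11]
```

View pics/b1.png

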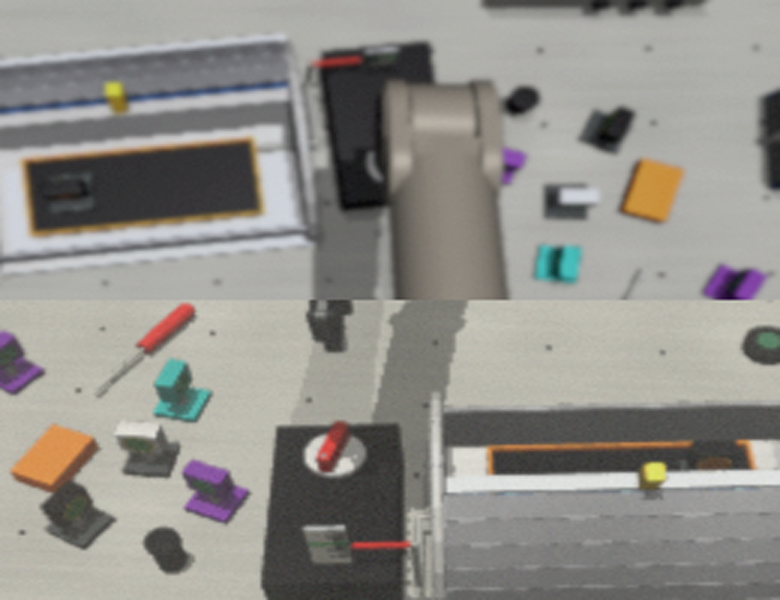

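```bash

python3 -m crank '[{"linear":[0.26,0.013,-0.016],"dr":[0,3,0],"hand":0.2},{"linear":[0.26,0.013,-0.016],"dr":[0,3,0],"hand":0.2},{"linear":[0.26,0.013,-0.016],"dr":[0,3,0],"hand":0.2},{"linear":[0.26,0.013,-0.016],"dr":[0,3,0],"hand":0.2},{"linear":[0.26,0.013,-0.016],"dr":[0,3,0],"hand":0.2},{"linear":[0.26,0.013,-0.016],"dr":[0,3,0],"hand":0.2},{"linear":[0.26,0.05,-0.016],"dr":[0,3,0],"hand":0.2},{"linear":[0.26,0.09,-0.016],"dr":[0,3,0],"hand":0.2},{"linear":[0.26,0.09,-0.016],"dr":[0,3,0],"hand":0.2},{"linear":[0.26,0.09,-0.016],"dr":[0,3,0],"hand":0.2}]'
python3 - <<'E'
from fit import *
print(at_z('top',(354.3,180.8),.012),proj('top',(.5247,-.3986,.012)))
go((.526,-.3995,.048),np.radians(-1.0))
E
```

```text
t: 15.58
eef_pos: [0.5232, -0.3985, 0.2215]
tool_rot: [0.494, -0.495, 0.509, -0.503]
contact_force: [0.2, 1.2, 0.2]
gripper_width: 0.6
[ 0.5232 -0.4022  0.012 ] [353.4137 180.4567]
linear [0.0018 0.1735 0.004 ] dr [ 0.39 -0.28 -0.29]
```

```bash

python3 -m crank '[{"linear":[0.0018,0.04,0.003],"dr":[0,0,0],"hand":0.2},{"linear":[0.0018,0.08,0.003],"dr":[0,0,0],"hand":0.2},{"linear":[0.0018,0.12,0.003],"dr":[0,0,0],"hand":0.2},{"linear":[0.0018,0.15,0.003],"dr":[0,0,0],"hand":0.2},{"linear":[0.0018,0.173,0.003],"dr":[0,0,0],"hand":0.2},{"linear":[0.0018,0.173,0.003],"dr":[0,0,0],"hand":-1},{"linear":[0.0018,0.173,0.003],"dr":[0,0,0],"hand":-1},{"linear":[0.0018,0.173,0.003],"dr":[0,0,0],"hand":-1},{"linear":[0.0018,0.173,0.003],"dr":[0,0,0],"hand":-1},{"linear":[0.0018,0.173,0.003],"dr":[0,0,0],"hand":-1}]' 70
python3 -m crank '[{"linear":[0,0,0],"dr":[0,0,0],"hand":-1},{"linear":[0,-0.03,0],"dr":[0,0,0],"hand":-1},{"linear":[0,-0.07,0],"dr":[0,0,0],"hand":-1},{"linear":[0,-0.11,0],"dr":[0,0,0],"hand":-1},{"linear":[0,-0.15,0],"dr":[0,0,0],"hand":-1},{"linear":[0,-0.19,0],"dr":[0,0,0],"hand":-1},{"linear":[0,-0.23,0],"dr":[0,0,0],"hand":-1},{"linear":[0,-0.265,0],"dr":[0,0,0],"hand":-1},{"linear":[0,-0.265,0],"dr":[0,0,0],"hand":-1},{"linear":[0,-0.265,0],"dr":[0,0,0],"hand":-1}]'
python3 - <<'E'
from fit import *
p=np.load('stage.npy');t=rz(p,(0,0,0));print(t)
go((t[0],t[1],.315),p[2])
E
```

```text
t: 16.42
eef_pos: [0.5277, -0.4026, 0.0528]
tool_rot: [-0.494, 0.494, -0.506, 0.506]
contact_force: [-1.6, 1.4, 7.4]
gripper_width: 0.272
t: 17.25
eef_pos: [0.5281, -0.4028, 0.3188]
tool_rot: [-0.494, 0.494, -0.505, 0.507]
contact_force: [-0.0, 0.1, -2.5]
gripper_width: 0.272
[0.554 0.167 0.   ]
linear [-0.5702  0.0028  0.0121] dr [-0.11 -6.99  0.11]
```

```bash

python3 -m crank '[{"linear":[-0.02,0,0],"dr":[0,-1,0],"hand":-1},{"linear":[-0.05,0,0.001],"dr":[0,-1,0],"hand":-1},{"linear":[-0.08,0,0.002],"dr":[0,-1,0],"hand":-1},{"linear":[-0.115,0,0.003],"dr":[0,-2,0],"hand":-1},{"linear":[-0.15,0,0.003],"dr":[0,-2,0],"hand":-1},{"linear":[-0.185,0,0.004],"dr":[0,-3,0],"hand":-1},{"linear":[-0.22,0,0.005],"dr":[0,-3,0],"hand":-1},{"linear":[-0.255,0,0.006],"dr":[0,-4,0],"hand":-1},{"linear":[-0.29,0,0.006],"dr":[0,-4,0],"hand":-1},{"linear":[-0.32,0,0.006],"dr":[0,-4,0],"hand":-1}]'
python3 - <<'E'
from fit import *
p=np.load('stage.npy');t=rz(p,(0,0,0))
go((t[0],t[1],.315),p[2])
E
```

```text
t: 18.08
eef_pos: [0.5394, -0.0799, 0.3142]
tool_rot: [-0.511, 0.512, -0.49, 0.486]
contact_force: [0.9, 0.4, -2.4]
gripper_width: 0.267
linear [-0.2459 -0.0003  0.0262] dr [ 0.31 -2.89 -0.15]
```

```bash

python3 -m crank '[{"linear":[-0.03,0,0.003],"dr":[0,-1,0],"hand":-1},{"linear":[-0.065,0,0.007],"dr":[0,-1,0],"hand":-1},{"linear":[-0.1,0,0.011],"dr":[0,-2,0],"hand":-1},{"linear":[-0.135,0,0.015],"dr":[0,-2,0],"hand":-1},{"linear":[-0.17,0,0.019],"dr":[0,-3,0],"hand":-1},{"linear":[-0.205,0,0.023],"dr":[0,-3,0],"hand":-1},{"linear":[-0.23,0,0.025],"dr":[0,-3,0],"hand":-1},{"linear":[-0.245,0,0.026],"dr":[0,-3,0],"hand":-1},{"linear":[-0.245,0,0.026],"dr":[0,-3,0],"hand":-1},{"linear":[-0.245,0,0.026],"dr":[0,-3,0],"hand":-1}]'
python3 - <<'E'
from fit import *
p=np.load('stage.npy');t=rz(p,(0,0,0))
go((t[0],t[1],.09),p[2])
E
```

```text
t: 18.92
eef_pos: [0.5545, 0.1638, 0.3146]
tool_rot: [-0.523, 0.526, -0.476, 0.473]
contact_force: [0.2, -1.5, -1.5]
gripper_width: 0.269
linear [-0.0029  0.2246  0.001 ] dr [ 0.31  0.15 -0.08]
```

```bash

python3 -m crank '[{"linear":[-0.003,0.03,0.001],"dr":[0,0,0],"hand":-1},{"linear":[-0.003,0.07,0.001],"dr":[0,0,0],"hand":-1},{"linear":[-0.003,0.11,0.001],"dr":[0,0,0],"hand":-1},{"linear":[-0.003,0.15,0.001],"dr":[0,0,0],"hand":-1},{"linear":[-0.003,0.18,0.001],"dr":[0,0,0],"hand":-1},{"linear":[-0.003,0.20,0.001],"dr":[0,0,0],"hand":-1},{"linear":[-0.003,0.212,0.001],"dr":[0,0,0],"hand":-1},{"linear":[-0.003,0.218,0.001],"dr":[0,0,0],"hand":-1},{"linear":[-0.003,0.223,0.001],"dr":[0,0,0],"hand":-1},{"linear":[-0.003,0.223,0.001],"dr":[0,0,0],"hand":-1}]'
python3 -m crank '[{"linear":[0,0,0],"dr":[0,0,0],"hand":-1},{"linear":[0,0,0],"dr":[0,0,0],"hand":-1}]'
```

```text
t: 19.75
eef_pos: [0.556, 0.1661, 0.0933]
tool_rot: [-0.523, 0.524, -0.476, 0.474]
contact_force: [-0.7, -0.5, 0.2]
gripper_width: 0.269
t: 19.92
eef_pos: [0.5566, 0.167, 0.0944]
tool_rot: [0.524, -0.523, 0.476, -0.474]
contact_force: [-1.0, -1.1, 1.0]
gripper_width: 0.268
```

```bash

python3 -m crank '[{"linear":[0,0.001,0],"dr":[0,0,0],"hand":-0.1},{"linear":[0,0.001,0],"dr":[0,0,0],"hand":0},{"linear":[0,0.001,0],"dr":[0,0,0],"hand":0.1},{"linear":[0,0.001,0],"dr":[0,0,0],"hand":0.1},{"linear":[0,-0.03,0],"dr":[0,0,0],"hand":0.1},{"linear":[0,-0.07,0],"dr":[0,0,0],"hand":0.1},{"linear":[0,-0.11,0],"dr":[0,0,0],"hand":0.1},{"linear":[0,-0.15,0],"dr":[0,0,0],"hand":0.2},{"linear":[0,-0.19,0],"dr":[0,0,0],"hand":0.2},{"linear":[0,-0.22,0],"dr":[0,0,0],"hand":0.2}]'
python3 - <<'E'
from fit import *
go((.58,-.15,.32),np.radians(35));go((.6402,-.4565,.30),np.radians(65.0))
E
```

```text
t: 20.75
eef_pos: [0.5567, 0.1671, 0.317]
tool_rot: [0.525, -0.523, 0.475, -0.474]
contact_force: [0.8, 0.1, -0.4]
gripper_width: 0.598
linear [ 0.3179 -0.0039 -0.008 ] dr [ -0.09 -29.35  -0.14]
linear [0.6289 0.0153 0.0217] dr [ -0.13 -59.35  -0.12]
```

```bash

python3 -m crank '[{"linear":[0.318,-0.004,-0.008],"dr":[0,-29,0],"hand":0.2},{"linear":[0.318,-0.004,-0.008],"dr":[0,-29,0],"hand":0.2},{"linear":[0.318,-0.004,-0.008],"dr":[0,-29,0],"hand":0.2},{"linear":[0.318,-0.004,-0.008],"dr":[0,-29,0],"hand":0.2},{"linear":[0.318,-0.004,-0.008],"dr":[0,-29,0],"hand":0.2},{"linear":[0.318,-0.004,-0.008],"dr":[0,-29,0],"hand":0.2},{"linear":[0.318,-0.004,-0.008],"dr":[0,-29,0],"hand":0.2},{"linear":[0.318,-0.004,-0.008],"dr":[0,-29,0],"hand":0.2},{"linear":[0.318,-0.004,-0.008],"dr":[0,-29,0],"hand":0.2}]'
python3 - <<'E'
from fit import *
shot('top','tb.png');shot('scene','sb.png')
a=cv2.imread('pics/tb.png')[100:220,165:425];b=cv2.imread('pics/sb.png')[140:260,100:360]
cv2.imwrite('pics/c1.png',cv2.convertScaleAbs(cv2.resize(np.vstack([a,b]),None,fx=3,fy=2.5,interpolation=2),alpha=1.5))
for c in('top','scene'): print(c,[(round(r['score'],2),at_z(c,r['xy'],0)[:2].round(3)) for r in bot.place_of(c,'mount1')])
go((.6402,-.4565,.22),np.radians(65.0))
E
```

```text
t: 21.5
eef_pos: [0.5787, -0.1618, 0.3156]
tool_rot: [-0.622, 0.625, -0.333, 0.332]
contact_force: [-0.2, -1.6, -0.8]
gripper_width: 0.6
top [(0.81, array([ 0.641, -0.452])), (0.79, array([0.574, 0.176])), (0.72, array([0.544, 0.277])), (0.63, array([ 0.397, -0.602])), (0.51, array([ 0.432, -0.391])), (0.19, array([0.358, 0.503]))]
scene [(0.78, array([ 0.381, -0.62 ])), (0.69, array([0.51 , 0.268])), (0.68, array([ 0.635, -0.459])), (0.65, array([ 0.433, -0.37 ])), (0.64, array([ 0.579, -0.311])), (0.45, array([0.545, 0.172]))]
linear [ 0.2874  0.0956 -0.1249] dr [ -0.01 -30.29  -0.21]
```

View pics/c1.png

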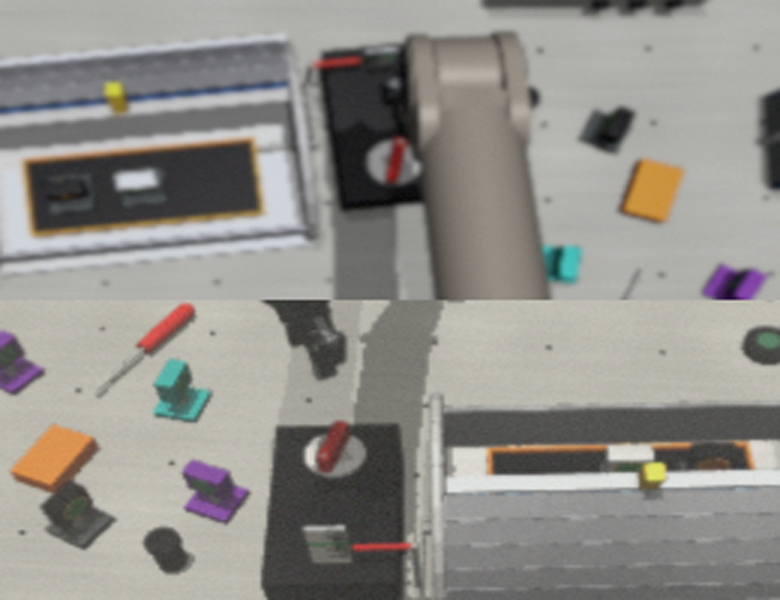

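```bash

python3 -m crank '[{"linear":[0.287,0,-0.125],"dr":[0,-30.3,0],"hand":0.2},{"linear":[0.287,0,-0.125],"dr":[0,-30.3,0],"hand":0.2},{"linear":[0.287,0,-0.125],"dr":[0,-30.3,0],"hand":0.2},{"linear":[0.287,0,-0.125],"dr":[0,-30.3,0],"hand":0.2},{"linear":[0.287,0,-0.125],"dr":[0,-30.3,0],"hand":0.2},{"linear":[0.287,0,-0.125],"dr":[0,-30.3,0],"hand":0.2},{"linear":[0.287,0,-0.125],"dr":[0,-30.3,0],"hand":0.2},{"linear":[0.287,0.05,-0.125],"dr":[0,-30.3,0],"hand":0.2},{"linear":[0.287,0.09,-0.125],"dr":[0,-30.3,0],"hand":0.2},{"linear":[0.287,0.09,-0.125],"dr":[0,-30.3,0],"hand":0.2}]'
python3 -m crank '[{"linear":[0,0,0],"dr":[0,0,0],"hand":0.2},{"linear":[0,0,0],"dr":[0,0,0],"hand":0.2}]'
python3 - <<'E'
from fit import *
print(bot.get_obs()['q'])
go((.6400,-.4565,.048),np.radians(65.0))
for c in('top','scene'): print(c,[(round(r['score'],2),at_z(c,r['xy'],0)[:2].round(3)) for r in (shot(c) is not None and bot.place_of(c,'mount1'))])
E
```

```text
t: 22.53
eef_pos: [0.6371, -0.4566, 0.2178]
tool_rot: [0.692, -0.689, 0.158, -0.149]
contact_force: [-1.7, 0.2, -2.1]
gripper_width: 0.602
t: 22.7
eef_pos: [0.6406, -0.4554, 0.227]
tool_rot: [0.691, -0.69, 0.153, -0.152]
contact_force: [1.3, -0.3, 0.4]
gripper_width: 0.603
[ 0.8758  0.7484 -0.6224  1.1989  0.4197  1.3221  1.4171]
linear [ 0.0004  0.179  -0.0016] dr [-0.1   0.09 -0.18]
top [(0.71, array([ 0.583, -0.31 ])), (0.65, array([0.533, 0.286])), (0.61, array([ 0.65 , -0.472])), (0.48, array([0.564, 0.163])), (0.47, array([ 0.42 , -0.385]))]
scene [(0.79, array([ 0.59 , -0.303])), (0.73, array([ 0.629, -0.454])), (0.7, array([0.52 , 0.266])), (0.59, array([0.537, 0.175])), (0.55, array([ 0.429, -0.372])), (0.51, array([ 0.385, -0.609]))]
```

```bash

python3 -m crank '[{"linear":[0.0004,0.04,-0.001],"dr":[0,0,0],"hand":0.2},{"linear":[0.0004,0.08,-0.001],"dr":[0,0,0],"hand":0.2},{"linear":[0.0004,0.12,-0.001],"dr":[0,0,0],"hand":0.2},{"linear":[0.0004,0.15,-0.001],"dr":[0,0,0],"hand":0.2},{"linear":[0.0004,0.179,-0.001],"dr":[0,0,0],"hand":0.2},{"linear":[0.0004,0.179,-0.001],"dr":[0,0,0],"hand":-1},{"linear":[0.0004,0.179,-0.001],"dr":[0,0,0],"hand":-1},{"linear":[0.0004,0.179,-0.001],"dr":[0,0,0],"hand":-1},{"linear":[0.0004,0.179,-0.001],"dr":[0,0,0],"hand":-1},{"linear":[0.0004,0.179,-0.001],"dr":[0,0,0],"hand":-1}]' 70
python3 -m crank '[{"linear":[0,0,0],"dr":[0,0,0],"hand":-1},{"linear":[0,-0.03,0],"dr":[0,0,0],"hand":-1},{"linear":[0,-0.07,0],"dr":[0,0,0],"hand":-1},{"linear":[0,-0.11,0],"dr":[0,0,0],"hand":-1},{"linear":[0,-0.15,0],"dr":[0,0,0],"hand":-1},{"linear":[0,-0.19,0],"dr":[0,0,0],"hand":-1},{"linear":[0,-0.23,0],"dr":[0,0,0],"hand":-1},{"linear":[0,-0.265,0],"dr":[0,0,0],"hand":-1},{"linear":[0,-0.265,0],"dr":[0,0,0],"hand":-1},{"linear":[0,-0.265,0],"dr":[0,0,0],"hand":-1}]'
python3 - <<'E'
from fit import *
p=np.load('stage.npy');t=rz(p,(0,-.095,0));print(t)
go((t[0],t[1],.315),p[2])
E
```

```text
t: 23.73
eef_pos: [0.6401, -0.4593, 0.0498]
tool_rot: [-0.69, 0.69, -0.153, 0.154]
contact_force: [-0.5, 0.2, -2.4]
gripper_width: 0.273
t: 24.57
eef_pos: [0.6408, -0.4592, 0.3162]
tool_rot: [-0.69, 0.691, -0.153, 0.155]
contact_force: [0.3, 0.9, -2.1]
gripper_width: 0.272
[0.5633 0.0725 0.    ]
linear [-0.2956  0.0001  0.4486] dr [-0.08 59.31  0.17]
```

```bash

python3 -m crank '[{"linear":[-0.01,0,0.015],"dr":[0,2,0],"hand":-1},{"linear":[-0.025,0,0.04],"dr":[0,5,0],"hand":-1},{"linear":[-0.043,0,0.065],"dr":[0,9,0],"hand":-1},{"linear":[-0.06,0,0.09],"dr":[0,13,0],"hand":-1},{"linear":[-0.077,0,0.116],"dr":[0,17,0],"hand":-1},{"linear":[-0.094,0,0.142],"dr":[0,21,0],"hand":-1},{"linear":[-0.111,0,0.168],"dr":[0,25,0],"hand":-1},{"linear":[-0.128,0,0.194],"dr":[0,29,0],"hand":-1},{"linear":[-0.145,0,0.22],"dr":[0,33,0],"hand":-1},{"linear":[-0.155,0,0.235],"dr":[0,36,0],"hand":-1}]'
python3 - <<'E'
from fit import *
p=np.load('stage.npy');t=rz(p,(0,-.095,0))
go((t[0],t[1],.315),p[2])
E
```

```text
t: 25.4
eef_pos: [0.5974, -0.1759, 0.311]
tool_rot: [0.609, -0.609, 0.361, -0.357]
contact_force: [0.2, 2.1, -1.7]
gripper_width: 0.271
linear [-0.2339 -0.0029  0.0904] dr [ 0.24 23.35 -0.29]
```

```bash

python3 -m crank '[{"linear":[-0.03,0,0.012],"dr":[0,3,0],"hand":-1},{"linear":[-0.06,0,0.024],"dr":[0,6,0],"hand":-1},{"linear":[-0.09,0,0.036],"dr":[0,9,0],"hand":-1},{"linear":[-0.12,0,0.048],"dr":[0,13,0],"hand":-1},{"linear":[-0.15,0,0.06],"dr":[0,17,0],"hand":-1},{"linear":[-0.18,0,0.072],"dr":[0,20,0],"hand":-1},{"linear":[-0.21,0,0.084],"dr":[0,23,0],"hand":-1},{"linear":[-0.23,0,0.09],"dr":[0,23.3,0],"hand":-1},{"linear":[-0.23,0,0.09],"dr":[0,23.3,0],"hand":-1},{"linear":[-0.23,0,0.09],"dr":[0,23.3,0],"hand":-1}]'
python3 - <<'E'
from fit import *
p=np.load('stage.npy');t=rz(p,(0,-.095,0))
go((t[0],t[1],.315),p[2])
i=shot('scene')[120:240,190:390];cv2.imwrite('pics/p3.png',cv2.convertScaleAbs(cv2.resize(i,None,fx=4,fy=4,interpolation=2),alpha=1.5))
E
```

```text
t: 26.23
eef_pos: [0.5651, 0.0656, 0.3117]
tool_rot: [-0.524, 0.526, -0.476, 0.472]
contact_force: [0.1, -0.5, -1.5]
gripper_width: 0.271
linear [-0.007  -0.0033 -0.0011] dr [ 0.28  0.23 -0.1 ]
```

View pics/p3.png

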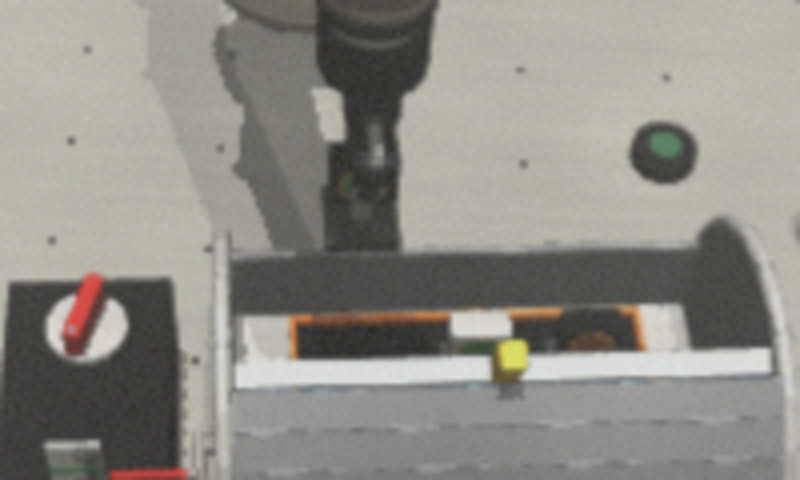

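```bash

python3 -m crank '[{"linear":[-0.005,0.03,-0.001],"dr":[0,0,0],"hand":-1},{"linear":[-0.007,0.07,-0.001],"dr":[0,0,0],"hand":-1},{"linear":[-0.007,0.11,-0.001],"dr":[0,0,0],"hand":-1},{"linear":[-0.007,0.15,-0.001],"dr":[0,0,0],"hand":-1},{"linear":[-0.007,0.18,-0.001],"dr":[0,0,0],"hand":-1},{"linear":[-0.007,0.20,-0.001],"dr":[0,0,0],"hand":-1},{"linear":[-0.007,0.212,-0.001],"dr":[0,0,0],"hand":-1},{"linear":[-0.007,0.220,-0.001],"dr":[0,0,0],"hand":-1},{"linear":[-0.007,0.226,-0.001],"dr":[0,0,0],"hand":-1},{"linear":[-0.007,0.226,-0.001],"dr":[0,0,0],"hand":-1}]'
python3 -m crank '[{"linear":[0,0,0],"dr":[0,0,0],"hand":-1},{"linear":[0,0,0],"dr":[0,0,0],"hand":-1}]'
```

```text
t: 27.12
eef_pos: [0.5642, 0.0709, 0.0866]
tool_rot: [-0.523, 0.524, -0.476, 0.474]
contact_force: [-1.2, -1.2, 0.5]
gripper_width: 0.274
t: 27.28
eef_pos: [0.5649, 0.0717, 0.0882]
tool_rot: [0.524, -0.524, 0.476, -0.474]
contact_force: [0.2, -0.6, -1.0]
gripper_width: 0.275
```

```bash

python3 -m crank '[{"linear":[0,0.002,0],"dr":[0,0,0],"hand":-1},{"linear":[0,0.003,0],"dr":[0,0,0],"hand":-0.1},{"linear":[0,0.003,0],"dr":[0,0,0],"hand":0.1},{"linear":[0,0.003,0],"dr":[0,0,0],"hand":0.1},{"linear":[0,-0.03,0],"dr":[0,0,0],"hand":0.1},{"linear":[0,-0.07,0],"dr":[0,0,0],"hand":0.1},{"linear":[0,-0.11,0],"dr":[0,0,0],"hand":0.1},{"linear":[0,-0.15,0],"dr":[0,0,0],"hand":0.2},{"linear":[0,-0.19,0],"dr":[0,0,0],"hand":0.2},{"linear":[0,-0.22,0],"dr":[0,0,0],"hand":0.2}]'
python3 - <<'E'
from fit import *
shot('scene','sb.png');shot('top','tb.png')
a=cv2.imread('pics/tb.png')[100:200,150:310];b=cv2.imread('pics/sb.png')[160:260,190:350]
cv2.imwrite('pics/d1.png',cv2.convertScaleAbs(cv2.resize(np.hstack([a,b]),(800,260),interpolation=2),alpha=1.5))
c=cv2.imread('pics/sb.png')[215:260,190:250];c=cv2.convertScaleAbs(cv2.resize(c,(440,330),interpolation=2),alpha=1.5)
k=cv2.imread('pics/tb.png')[145:185,270:320];k=cv2.convertScaleAbs(cv2.resize(k,(360,330),interpolation=2),alpha=1.5)
cv2.imwrite('pics/d1.png',np.vstack([cv2.imread('pics/d1.png'),np.hstack([c,k])]))
for n in('pointer','mark','knob_grip'):
    u=[bot.place_of(c,n) for c in('scene','top')];print(n,[(round(r['score'],2),np.round(r['xy'],1)) for r in u[0]],[(round(r['score'],2),np.round(r['xy'],1)) for r in u[1]])
    if u[0] and u[1]: print(tri(u[0][0]['xy'],u[1][0]['xy']))
E
```

```text
t: 28.12
eef_pos: [0.5652, 0.0718, 0.3109]
tool_rot: [0.525, -0.523, 0.475, -0.474]
contact_force: [1.1, -0.2, -0.4]
gripper_width: 0.602
pointer [(0.63, array([151.2, 162.2])), (0.58, array([218. , 238.1]))] [(0.59, array([281.1, 125.1]))]
(array([ 0.6755, -0.1663,  0.4553]), np.float64(0.17906935979093913))
mark [(0.8, array([215.2, 236.2])), (0.66, array([149.3, 162.5]))] [(0.72, array([185.8, 179.4])), (0.63, array([285.2, 122.9]))]
(array([0.6177, 0.0636, 0.1536]), np.float64(0.4220257573758406))
knob_grip [(0.52, array([209.3, 195.7]))] [(0.67, array([368.7, 227.9])), (0.28, array([212.7, 171.3])), (0.18, array([213.4, 177.6]))]
(array([ 0.3471, -0.3522, -0.1312]), np.float64(0.27268709035666727))
```

View pics/d1.png

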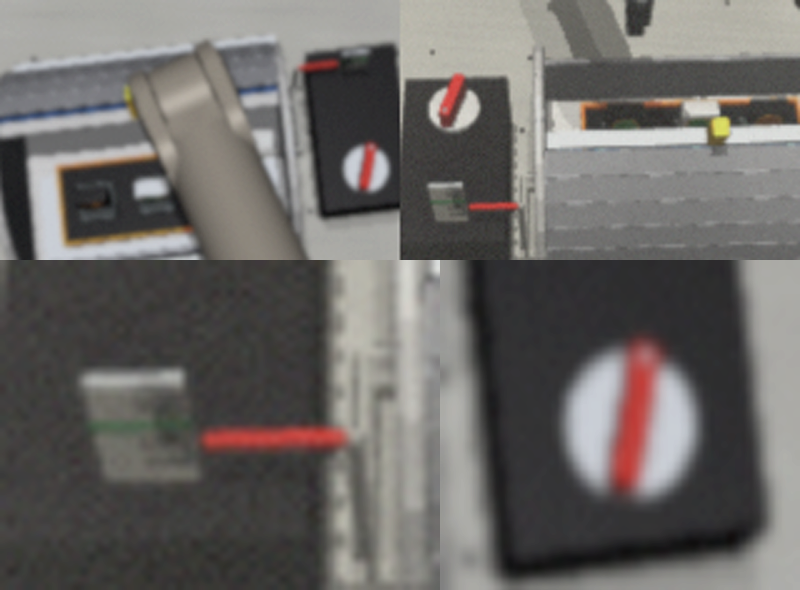

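```bash
cat > ptr.py <<'E'
from fit import *
def red(im,box):
    x0,y0,x1,y1=box;c=im[y0:y1,x0:x1].astype(float);w=np.clip(c[:,:,2]-np.maximum(c[:,:,0],c[:,:,1])-25,0,None)
    yy,xx=np.mgrid[y0:y1,x0:x1];m=w.sum();cx,cy=(w*xx).sum()/m,(w*yy).sum()/m
    C=np.array([[(w*(xx-cx)**2).sum(),(w*(xx-cx)*(yy-cy)).sum()],[0,(w*(yy-cy)**2).sum()]])/m
    return cx,cy,0.5*np.arctan2(2*C[0,1],C[0,0]-C[1,1]),(w.max(0)>20).nonzero()[0]+x0
def prow(im): # per-column pointer rows -> line; band rows
    cx,cy,a,cols=red(im,(214,225,250,255))
    c=im[225:248,200:217].astype(float);g=np.clip(c[:,:,1]-np.maximum(c[:,:,0],c[:,:,2])-6,0,None)
    r=np.arange(225,248);b=[(200+i,(g[:,i]*r).sum()/g[:,i].sum(),g[:,i].sum()) for i in range(17) if g[:,i].sum()>15]
    return cx,cy,np.tan(a),cols,b
def gap(im):
    cx,cy,s,cols,b=prow(im);b=np.array(b);k=np.polyfit(b[:,0],b[:,1],1,w=b[:,2]);e=cols.min()
    return cy+s*(e-cx),np.polyval(k,e),cols.min(),s,k[0],(b[:,0].min(),b[:,0].max())
E
python3 - <<'E'
from ptr import *
for f in('scene0','sb'):
    im=cv2.imread(f'pics/{f}.png');g=gap(im);print(f,np.round(g[:5],3),g[5],'gap px',g[0]-g[1])
for f in('top0','tb'):
    im=cv2.imread(f'pics/{f}.png');r=red(im,(272,115,300,132));print(f,r[0],r[1],np.degrees(r[2]),r[3].min(),r[3].max())
    k=red(im,(280,148,310,182));print('knob',k[0],k[1],np.degrees(k[2]),at_z('top',k[:2],.153))
for f in('scene0','sb'):
    k=red(cv2.imread(f'pics/{f}.png'),(195,182,225,215));print('knob sc',k[:2],np.degrees(k[2]),at_z('scene',k[:2],.15))
X=np.array([.73,-.118,.147]);print('dv/dz mm',proj('scene',X+[0,0,.001])-proj('scene',X),'dv/dx',proj('scene',X+[.001,0,0])-proj('scene',X),'top dx',proj('top',X+[.001,0,0])-proj('top',X),proj('top',X+[0,0,.001])-proj('top',X))
E
```

```text
Traceback (most recent call last):
  File "ptr.py", line 13, in gap
    cx,cy,s,cols,b=prow(im);b=np.array(b);k=np.polyfit(b[:,0],b[:,1],1,w=b[:,2]);e=cols.min()
                                                       ~^^^^^
IndexError: too many indices for array: array is 1-dimensional, but 2 were indexed
```

```bash
sed -i 's/c=im\[225:248,200:217\].astype(float);g=.*/c=im[225:248,200:217].astype(float);g=c[:,:,1]-(c[:,:,0]+c[:,:,2])\/2;g=np.clip(cv2.GaussianBlur(g,(5,1),0)-3,0,None)/' ptr.py
cat > m.py <<'E'
from ptr import *
im=cv2.imread('pics/sb.png').astype(float)[230:245,200:217];print((im[:,:,1]-(im[:,:,0]+im[:,:,2])/2).round().astype(int))
for f in('scene0','sb'):
    im=cv2.imread(f'pics/{f}.png');g=gap(im);print(f,np.round(g[:5],3),g[5],'gap px',g[0]-g[1])
for f in('top0','tb'):
    im=cv2.imread(f'pics/{f}.png');r=red(im,(272,115,300,132));print(f,r[0],r[1],np.degrees(r[2]),r[3].min(),r[3].max())
    k=red(im,(280,148,310,182));print('knob',k[0],k[1],np.degrees(k[2]),at_z('top',k[:2],.153))
for f in('scene0','sb'):
    k=red(cv2.imread(f'pics/{f}.png'),(195,182,225,215));print('knob sc',k[:2],np.degrees(k[2]),at_z('scene',k[:2],.15))
X=np.array([.73,-.118,.147]);print('dv/dz mm',proj('scene',X+[0,0,.001])-proj('scene',X),'dv/dx',proj('scene',X+[.001,0,0])-proj('scene',X),'top dx',proj('top',X+[.001,0,0])-proj('top',X),proj('top',X+[0,0,.001])-proj('top',X))
E
python3 m.py
```

```text
[[ 2  1  1  1  0  2  0  0  0  0  2  2  2  2  1  2  0]
 [ 0  1  2  2  2  2  1  2  2  0  2  0  2  2  2  0  0]
 [ 1  2  0  2  2  3  2  0  2  1  2  2  0  1  2  1  2]
 [ 0  2  2  2  1  4  2  1  2  2  2  1  0  0  0  0 -1]
 [ 0  0  1  2  2  1  2  2  0  2  0  0  1  2  0  0  1]
 [ 1  0  0  2  2  2  0  2  2  0  2  2  2  3  2  0  0]
 [ 0  0  2  3  4  2  4  1  4  4  2  6  4  6  6  4  3]
 [ 2  4 11 14 13 15 13 12 14 14 12 10 11 10 10 10  3]
 [-1  1  7  7  8  8  8  8  8  6  5  4  4  4  4  3  0]
 [ 0  1  2  2  2  4  3  4  2  2  1  2  2  2  2  2 -2]
 [ 1 -3  2  2  2  3  4  2  4  0  0  2  0  1  0  0  0]
 [ 2  2  0  1  2  2  2  2  3  3  0  2  2  2  2  2  3]
 [-4  0 -1  1  2  0  2  1  2  2  3  0  2  2  2  0  0]
 [ 0 -1  0  0  0  2  1  2  2  1 -1  2  1  0  2  2  1]
 [-2 -2 -2 -2  1  2  1  2  2  2  2  1  2  2  2  2  2]]
scene0 [236.875 237.32  217.     -0.025   0.   ] (np.float64(204.0), np.float64(207.0)) gap px -0.4457235336983274
sb [238.988 237.541 218.     -0.022   0.016] (np.float64(204.0), np.float64(207.0)) gap px 1.4475445743940156
top0 278.00799289520427 123.72380106571936 -7.136083814688863 272 284
knob 296.52348066298345 163.92403314917127 -79.67573689818029 [ 0.5745 -0.1551  0.153 ]
tb 277.83398058252425 124.66990291262135 -6.828856060601281 272 283
knob 296.52140504939626 163.9279180387852 -79.70360210706498 [ 0.5744 -0.155   0.153 ]
knob sc (np.float64(210.41188021600394), np.float64(195.68605792832597)) -67.89703538331256 [ 0.577  -0.1551  0.15  ]
knob sc (np.float64(210.4164390365036), np.float64(195.69332008939656)) -68.09485587087758 [ 0.577  -0.1551  0.15  ]
dv/dz mm [-0.0297 -0.158 ] dv/dx [-0.0432  0.2925] top dx [-0.0065 -0.2612] [ 0.0191 -0.0679]
```

```bash
python3 - <<'E'
from fit import *
print(bot.get_obs()['q']);go((.5757,-.155,.25),np.radians(79.7))
E
```

```text
[ 0.2952  0.3103 -0.6593  1.6856  0.1972  1.2192 -0.3121]
linear [ 0.2261  0.0549 -0.01  ] dr [  0.21 -74.07  -0.3 ]
```

```bash

python3 -m crank '[{"linear":[0.226,0,-0.01],"dr":[0,-74,0],"hand":0.2},{"linear":[0.226,0,-0.01],"dr":[0,-74,0],"hand":0.2},{"linear":[0.226,0,-0.01],"dr":[0,-74,0],"hand":0.2},{"linear":[0.226,0,-0.01],"dr":[0,-74,0],"hand":0.2},{"linear":[0.226,0,-0.01],"dr":[0,-74,0],"hand":0.2},{"linear":[0.226,0,-0.01],"dr":[0,-74,0],"hand":0.2},{"linear":[0.226,0,-0.01],"dr":[0,-74,0],"hand":0},{"linear":[0.226,0.02,-0.01],"dr":[0,-74,0],"hand":0},{"linear":[0.226,0.05,-0.01],"dr":[0,-74,0],"hand":0},{"linear":[0.226,0.05,-0.01],"dr":[0,-74,0],"hand":0}]'
python3 -m crank '[{"linear":[0,0,0],"dr":[0,-6,0],"hand":0},{"linear":[0,0,0],"dr":[0,-6,0],"hand":0},{"linear":[0,0,0],"dr":[0,-6,0],"hand":0}]'
python3 - <<'E'
from fit import *
print(bot.get_obs()['q']);go((.5757,-.155,.127),np.radians(79.7))
E
```

```text
t: 29.35
eef_pos: [0.5732, -0.1549, 0.2501]
tool_rot: [0.703, -0.701, 0.092, -0.083]
contact_force: [-0.4, 0.4, -0.1]
gripper_width: 0.498
t: 29.6
eef_pos: [0.5764, -0.1546, 0.2555]
tool_rot: [0.706, -0.704, 0.055, -0.052]
contact_force: [-0.6, 0.3, 0.3]
gripper_width: 0.499
[ 0.756   0.4395 -0.7966  1.6774  0.3336  1.1718  1.2925]
linear [ 0.      0.1285 -0.0008] dr [-0.11  1.57 -0.27]
```

```bash

python3 -m crank '[{"linear":[0,0.04,0],"dr":[0,1.5,0],"hand":0},{"linear":[0,0.08,0],"dr":[0,1.5,0],"hand":0},{"linear":[0,0.11,0],"dr":[0,1.5,0],"hand":0},{"linear":[0,0.128,0],"dr":[0,1.5,0],"hand":0},{"linear":[0,0.128,0],"dr":[0,1.5,0],"hand":0},{"linear":[0,0.128,0],"dr":[0,1.5,0],"hand":-1},{"linear":[0,0.128,0],"dr":[0,1.5,0],"hand":-1},{"linear":[0,0.128,0],"dr":[0,1.5,0],"hand":-1},{"linear":[0,0.128,0],"dr":[0,1.5,0],"hand":-1},{"linear":[0,0.128,0],"dr":[0,1.5,0],"hand":-1}]' 80
python3 -m crank '[{"linear":[0,0,0],"dr":[0,5,0],"hand":-1},{"linear":[0,0,0],"dr":[0,10,0],"hand":-1},{"linear":[0,0,0],"dr":[0,15,0],"hand":-1},{"linear":[0,0,0],"dr":[0,20,0],"hand":-1},{"linear":[0,0,0],"dr":[0,25,0],"hand":-1},{"linear":[0,0,0],"dr":[0,30,0],"hand":-1},{"linear":[0,0,0],"dr":[0,30,0],"hand":-1}]'
python3 - <<'E'
from fit import *
s=bot.get_obs();print(s['q'],s['torque'])
E
```

```text
t: 30.43
eef_pos: [0.5774, -0.1558, 0.1304]
tool_rot: [-0.704, 0.705, -0.063, 0.063]
contact_force: [-0.9, -4.6, 5.7]
gripper_width: 0.169
t: 31.02
eef_pos: [0.5775, -0.1558, 0.1304]
tool_rot: [-0.663, 0.664, -0.244, 0.244]
contact_force: [-1.2, -5.1, 6.2]
gripper_width: 0.166
[ 0.6113  0.5348 -0.6027  1.8033  0.3731  0.9186  0.7095] [-0.9024  0.1271 -0.0338]
```

```bash

python3 -m crank '[{"linear":[0,0,0],"dr":[0,6,0],"hand":-1},{"linear":[0,0,0],"dr":[0,12,0],"hand":-1},{"linear":[0,0,0],"dr":[0,18,0],"hand":-1},{"linear":[0,0,0],"dr":[0,24,0],"hand":-1},{"linear":[0,0,0],"dr":[0,30,0],"hand":-1},{"linear":[0,0,0],"dr":[0,36,0],"hand":-1},{"linear":[0,0,0],"dr":[0,42,0],"hand":-1},{"linear":[0,0,0],"dr":[0,48,0],"hand":-1},{"linear":[0,0,0],"dr":[0,54,0],"hand":-1},{"linear":[0,0,0],"dr":[0,60,0],"hand":-1}]'
python3 -m crank '[{"linear":[0,0,0],"dr":[0,6,0],"hand":-1},{"linear":[0,0,0],"dr":[0,12,0],"hand":-1},{"linear":[0,0,0],"dr":[0,18,0],"hand":-1},{"linear":[0,0,0],"dr":[0,24,0],"hand":-1},{"linear":[0,0,0],"dr":[0,30,0],"hand":-1},{"linear":[0,0,0],"dr":[0,36,0],"hand":-1},{"linear":[0,0,0],"dr":[0,42,0],"hand":-1},{"linear":[0,0,0],"dr":[0,48,0],"hand":-1},{"linear":[0,0,0],"dr":[0,54,0],"hand":-1},{"linear":[0,0,0],"dr":[0,60,0],"hand":-1}]'
python3 -m crank '[{"linear":[0,0,0],"dr":[0,6,0],"hand":-1},{"linear":[0,0,0],"dr":[0,12,0],"hand":-1},{"linear":[0,0,0],"dr":[0,18,0],"hand":-1},{"linear":[0,0,0],"dr":[0,24,0],"hand":-1},{"linear":[0,0,0],"dr":[0,30,0],"hand":-1},{"linear":[0,0,0],"dr":[0,30,0],"hand":-1},{"linear":[0,0,0],"dr":[0,30,0],"hand":-1}]'
cat > g.py <<'E'
from ptr import *
s=bot.get_obs();print(s['q'],s['torque'],'jaw yaw',np.degrees(np.arctan2(R()[1,2],R()[0,2])))
rows=[];
for i in range(4):
    im=shot('scene');cx,cy,a,cols=red(im,(214,225,250,255));rows.append(cy+np.tan(a)*(217.5-cx))
cv2.imwrite('pics/sb.png',im)
# band line, averaged
print('pointer row@217.5',np.mean(rows),np.std(rows),'start 236.86')
t=[red(shot('top'),(272,112,300,132)) for _ in range(3)];print('top row',np.mean([r[1] for r in t]),np.mean([r[0] for r in t]))
E
python3 g.py
```

```text
t: 31.85
eef_pos: [0.5775, -0.1559, 0.1304]
tool_rot: [-0.453, 0.453, -0.543, 0.543]
contact_force: [-1.8, -4.7, 5.3]
gripper_width: 0.17
t: 32.68
eef_pos: [0.5775, -0.156, 0.1304]
tool_rot: [-0.121, 0.12, -0.697, 0.697]
contact_force: [-0.9, -4.5, 5.8]
gripper_width: 0.172
t: 33.27
eef_pos: [0.5774, -0.156, 0.1304]
tool_rot: [0.062, -0.063, -0.704, 0.705]
contact_force: [-1.5, -4.7, 6.6]
gripper_width: 0.17
[ 0.1564  0.463   0.0037  1.8361 -0.0016  0.8419 -1.5869] [-1.3007  0.3196 -0.0494] jaw yaw -100.13651372109393
pointer row@217.5 236.82192688968775 0.00395955913293632 start 236.86
top row 123.70061204499781 278.0796219533551
```

```bash
python3 - <<'E'
from ptr import *
a=np.mean([shot('scene').astype(float) for _ in range(6)],0)[222:252,195:235];b=np.mean([shot('top').astype(float) for _ in range(6)],0)[112:142,268:308]
np.save('a.npy',a);np.save('b.npy',b)
z=lambda i:np.clip(cv2.resize(i,(400,300),interpolation=cv2.INTER_CUBIC)*1.7,0,255)
zn=lambda i:np.clip(cv2.resize(i,(400,300),interpolation=cv2.INTER_NEAREST)*1.7,0,255)
cv2.imwrite('pics/e1.png',np.vstack([np.hstack([z(a),z(b)]),np.hstack([zn(a),zn(b)])]))
E
```

```text
[ WARN:0@29.801] global loadsave.cpp:1063 imwrite_ Unsupported depth image for selected encoder is fallbacked to CV_8U.
```

View pics/e1.png

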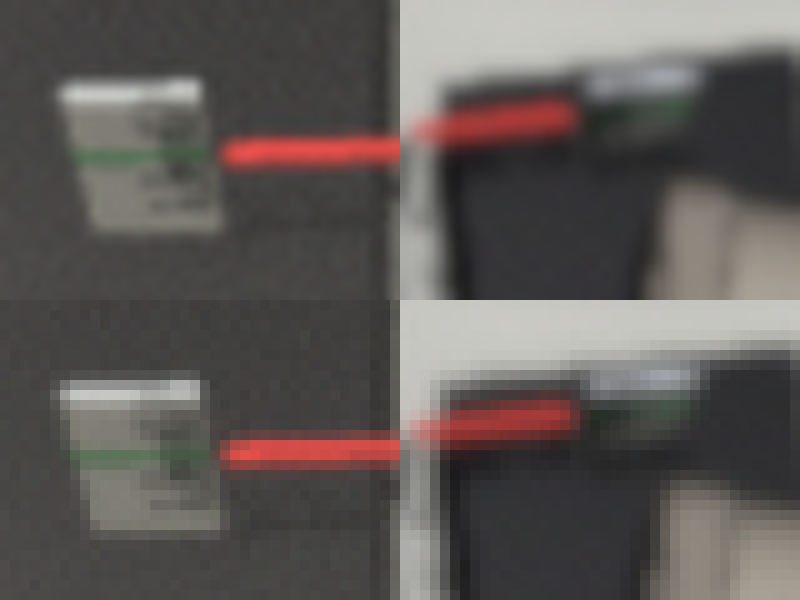

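```bash
cat > pf.py <<'E'
from ptr import *
from scipy.special import erf
a=np.load('a.npy')
g=a.mean(2)
rr=np.arange(222,252)
def model(p):
    r0,r1,r2,r3,s,B,W,F1,F2,G,wb=p
    st=lambda e:.5*(1+erf((rr-e)/(s*2**.5)))
    face=F1+(F2-F1)*(rr-r1)/(r3-r1)
    return B+(W-B)*st(r0)+(face-W)*st(r1)+(B-face)*st(r3)+(G)*(st(r2-wb/2)-st(r2+wb/2))
for c in range(203,208):
    y=g[:,c-195]
    gg=(a[:,c-195,1]-(a[:,c-195,0]+a[:,c-195,2])/2);w=np.clip(gg-2.5,0,None);r2=(w*rr).sum()/w.sum()
    f=lambda q:(model([q[0],q[1],r2,q[2],q[3],q[4],q[5],q[6],q[7],q[8],1.0])-y)
    s=least_squares(f,[230,232,244.5,.6,40,130,80,80,-20]);q=s.x
    print(c,'r0 %.2f r1 %.2f band %.2f r3 %.2f sig %.2f W %.0f F %.0f %.0f rms %.2f'%(q[0],q[1],r2,q[2],q[3],q[5],q[6],q[7],np.sqrt((s.fun**2).mean())))
wr=[]
for c in range(203,216):
    gg=(a[:,c-195,1]-(a[:,c-195,0]+a[:,c-195,2])/2);w=np.clip(gg-2.5,0,None)[10:20];wr.append((w*rr[10:20]).sum()/w.sum())
k=np.polyfit(range(203,216),wr,1);print('band rows',np.round(wr,2),'slope',k[0],'at217.5',np.polyval(k,217.5))
p=np.load('fix.npy')
for xp in(.10,.11,.12):
    for z in(.195,.15,.11): print(xp,z,proj('scene',rz(p,(xp,-.32,z))).round(2),end=' ')
    print()
E
python3 pf.py
```

```text
203 r0 229.95 r1 231.57 band 237.33 r3 246.51 sig 0.57 W 125 F 82 41 rms 2.04
204 r0 230.11 r1 231.49 band 237.46 r3 244.45 sig 0.74 W 146 F 74 71 rms 1.21
205 r0 230.02 r1 231.65 band 237.37 r3 244.79 sig 0.70 W 134 F 73 73 rms 1.45
206 r0 230.04 r1 231.57 band 237.30 r3 244.76 sig 0.70 W 137 F 73 73 rms 1.21
207 r0 230.00 r1 231.66 band 237.33 r3 244.78 sig 0.68 W 131 F 72 73 rms 1.27
band rows [237.33 237.44 237.37 237.3  237.33 237.28 237.21 237.1  236.94 236.85
 236.95 236.91 236.82] slope -0.05346186323699769 at217.5 236.68716431160942
0.1 0.195 [208.54 230.49] 0.1 0.15 [210.09 237.85] 0.1 0.11 [211.4  244.03] 
0.11 0.195 [208.4  233.49] 0.11 0.15 [209.97 240.79] 0.11 0.11 [211.28 246.92] 
0.12 0.195 [208.26 236.52] 0.12 0.15 [209.84 243.77] 0.12 0.11 [211.17 249.84]
```

```bash

python3 -m crank '[{"linear":[0,0,0],"dr":[0,6,0],"hand":-1},{"linear":[0,0,0],"dr":[0,12,0],"hand":-1},{"linear":[0,0,0],"dr":[0,18,0],"hand":-1},{"linear":[0,0,0],"dr":[0,24,0],"hand":-1},{"linear":[0,0,0],"dr":[0,30,0],"hand":-1},{"linear":[0,0,0],"dr":[0,36,0],"hand":-1},{"linear":[0,0,0],"dr":[0,42,0],"hand":-1},{"linear":[0,0,0],"dr":[0,48,0],"hand":-1},{"linear":[0,0,0],"dr":[0,54,0],"hand":-1},{"linear":[0,0,0],"dr":[0,55,0],"hand":-1}]'
python3 -m crank '[{"linear":[0,0,0],"dr":[0,0,0],"hand":-1},{"linear":[0,0,0],"dr":[0,0,0],"hand":-1},{"linear":[0,0,0],"dr":[0,0,0],"hand":-1},{"linear":[0,0,0],"dr":[0,0,0],"hand":-1}]'
python3 g.py
python3 - <<'E'
from ptr import *
a=np.mean([shot('scene').astype(float) for _ in range(6)],0)[222:252,195:235];b=np.mean([shot('top').astype(float) for _ in range(6)],0)[112:142,268:308]
np.save('a2.npy',a);np.save('b2.npy',b)
z=lambda i:np.clip(cv2.resize(i,(400,300),interpolation=cv2.INTER_CUBIC)*1.7,0,255)
cv2.imwrite('pics/e2.png',np.hstack([z(a),z(b)]).astype(np.uint8))
for n in('pointer','mark'):
  for c in('scene','top'): print(n,c,[(round(r['score'],2),np.round(r['xy'],1)) for r in bot.place_of(c,n)])
E
```

```text
t: 35.05
eef_pos: [0.5774, -0.1559, 0.1304]
tool_rot: [0.382, -0.382, -0.595, 0.595]
contact_force: [-2.1, -4.9, 6.5]
gripper_width: 0.169
t: 35.38
eef_pos: [0.5774, -0.1559, 0.1304]
tool_rot: [-0.38, 0.381, 0.596, -0.596]
contact_force: [-1.8, -5.6, 7.0]
gripper_width: 0.167
[-0.0186  0.4704  0.2338  1.8488 -0.1419  0.838  -2.4214] [-1.2501  0.5655 -0.0678] jaw yaw -155.10849678329126
pointer row@217.5 236.10703810638825 0.002658371592012702 start 236.86
top row 123.42943653040993 277.8735138485575
pointer scene [(0.93, array([218.4, 234.7]))]
pointer top [(0.84, array([284.6, 123.2]))]
mark scene [(0.73, array([214.9, 237.7])), (0.25, array([309.8, 213.5]))]
mark top [(0.63, array([285.9, 124.5]))]
```

View pics/e2.png

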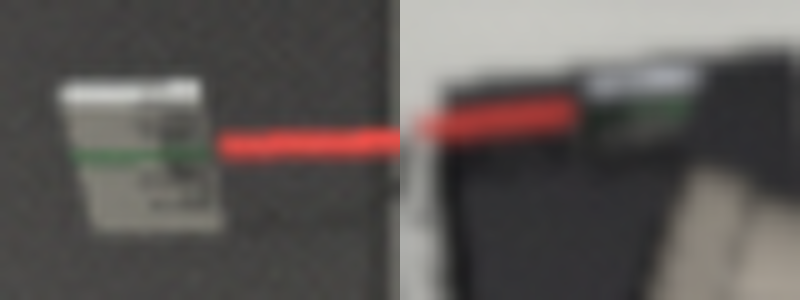

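```bash

python3 -m crank '[{"linear":[0,0,0],"dr":[0,0,0],"hand":-0.5},{"linear":[0,0,0],"dr":[0,0,0],"hand":-0.2},{"linear":[0,0,0],"dr":[0,0,0],"hand":-0.2},{"linear":[0,0,0],"dr":[0,0,0],"hand":-0.2},{"linear":[0,-0.04,0],"dr":[0,0,0],"hand":-0.2},{"linear":[0,-0.08,0],"dr":[0,0,0],"hand":-0.2},{"linear":[0,-0.12,0],"dr":[0,0,0],"hand":0},{"linear":[0,-0.16,0],"dr":[0,0,0],"hand":0},{"linear":[0,-0.2,0],"dr":[0,0,0],"hand":0},{"linear":[0,-0.2,0],"dr":[0,0,0],"hand":0}]'
python3 g.py
python3 - <<'E'
from fit import *
p=np.load('fix.npy');s=np.load('stage.npy');p=np.array([*rz(s,(.045,0,0))[:2],s[2]]);print(p)
np.save('fix2.npy',p);g=rz(p,(.061,0,.2325));print(g)
shot('top');print([(round(r['score'],2),at_z('top',r['xy'],.235)) for r in bot.place_of('top','fin')])
go((g[0],g[1],.33),p[2]-np.pi/2)
E
```

```text
t: 37.37
eef_pos: [0.5805, -0.1553, 0.3374]
tool_rot: [-0.377, 0.383, 0.598, -0.594]
contact_force: [1.2, -0.3, -0.3]
gripper_width: 0.501
[-0.0613  0.2705  0.278   1.6277 -0.0802  1.2437 -2.4738] [ 0.0306 -0.1046  0.0098] jaw yaw -155.03600808712466
pointer row@217.5 236.10317709788063 0.004418376486455847 start 236.86
top row 123.42575778426222 277.87122774390986
[0.5988 0.1714 0.0977]
[0.6595 0.1773 0.2325]
[(0.77, array([0.6583, 0.1879, 0.235 ]))]
linear [ 0.2659 -0.0026 -0.2153] dr [ -0.06 -70.65   0.33]
```

```bash
python3 - <<'E'
from fit import *
for c,b in(('top',(180,110,230,150)),('scene',(290,190,330,225))):
    im=shot(c);m=cv2.inRange(cv2.cvtColor(im,cv2.COLOR_BGR2HSV),(22,110,60),(35,255,255));k=np.zeros_like(m);k[b[1]:b[3],b[0]:b[2]]=m[b[1]:b[3],b[0]:b[2]]
    ys,xs=k.nonzero();q=(xs.mean(),ys.mean());print(c,q,len(xs),xs.min(),xs.max(),ys.min(),ys.max(),at_z(c,q,.235),'pred fin',proj(c,(.6595,.1773,.2325)))
E
python3 -m crank '[{"linear":[0.266,-0.003,-0.215],"dr":[0,-70.6,0.3],"hand":0},{"linear":[0.266,-0.003,-0.215],"dr":[0,-70.6,0.3],"hand":0},{"linear":[0.266,-0.003,-0.215],"dr":[0,-70.6,0.3],"hand":0},{"linear":[0.266,-0.003,-0.215],"dr":[0,-70.6,0.3],"hand":0},{"linear":[0.266,-0.003,-0.215],"dr":[0,-70.6,0.3],"hand":0},{"linear":[0.266,-0.003,-0.215],"dr":[0,-70.6,0.3],"hand":0},{"linear":[0.266,-0.003,-0.215],"dr":[0,-70.6,0.3],"hand":0},{"linear":[0.266,-0.003,-0.215],"dr":[0,-70.6,0.3],"hand":0},{"linear":[0.266,-0.003,-0.215],"dr":[0,-70.6,0.3],"hand":0},{"linear":[0.266,-0.003,-0.215],"dr":[0,-70.6,0.3],"hand":0}]'
python3 -m crank '[{"linear":[0,0,0],"dr":[0,0,0],"hand":0},{"linear":[0,0,0],"dr":[0,0,0],"hand":0},{"linear":[0,0,0],"dr":[0,0,0],"hand":0}]'
python3 - <<'E'
from fit import *
p=np.load('fix2.npy');g=rz(p,(.061,0,0))
go((g[0],g[1],.216),p[2]-np.pi/2)
E
```

```text
top (np.float64(203.28333333333333), np.float64(137.98333333333332)) 60 200 206 133 144 [0.6592 0.1781 0.235 ] pred fin [203.6105 138.0605]
scene (np.float64(317.2096774193548), np.float64(208.66129032258064)) 62 314 321 205 213 [0.659  0.1792 0.235 ] pred fin [316.4612 209.2344]
t: 38.75
eef_pos: [0.659, 0.1833, 0.3306]
tool_rot: [0.039, -0.039, 0.707, -0.705]
contact_force: [0.4, 0.3, -0.3]
gripper_width: 0.499
t: 39.0
eef_pos: [0.6598, 0.1759, 0.3317]
tool_rot: [-0.033, 0.032, -0.706, 0.707]
contact_force: [1.0, -0.0, -0.6]
gripper_width: 0.503
linear [ 0.0003  0.1157 -0.0016] dr [-0.08 -0.33 -0.07]
```

```bash

python3 -m crank '[{"linear":[0,0.04,-0.002],"dr":[0,0,0],"hand":0},{"linear":[0,0.08,-0.002],"dr":[0,0,0],"hand":0},{"linear":[0,0.105,-0.002],"dr":[0,0,0],"hand":0},{"linear":[0,0.115,-0.002],"dr":[0,0,0],"hand":0},{"linear":[0,0.115,-0.002],"dr":[0,0,0],"hand":-1},{"linear":[0,0.115,-0.002],"dr":[0,0,0],"hand":-1},{"linear":[0,0.115,-0.002],"dr":[0,0,0],"hand":-1},{"linear":[0,0.115,-0.002],"dr":[0,0,0],"hand":-1},{"linear":[0,0.115,-0.002],"dr":[0,0,0],"hand":-1},{"linear":[0,0.115,-0.002],"dr":[0,0,0],"hand":-1}]' 50
python3 - <<'E'
from fit import *
p=np.load('fix2.npy');s=bot.get_obs();R0=R();fx=np.array([np.cos(p[2]),np.sin(p[2]),0])
gp=s['eef_pos']+R0[:,1]*-.019;d=gp-np.array([p[0],p[1],.065]);X,Z=d@fx,d[2];r=np.hypot(X,Z);a0=np.arctan2(Z,-X);print(gp,r,np.degrees(a0))
for k in range(1,11):
    a=a0-np.radians(9)*k
    w=(-r*np.cos(a)-X)*fx+np.array([0,0,r*np.sin(a)-Z]);print(round(np.degrees(a)),(R0.T@w).round(4))
E
```

```text
t: 39.83
eef_pos: [0.6602, 0.1787, 0.218]
tool_rot: [-0.035, 0.033, -0.706, 0.707]
contact_force: [-0.1, -0.9, -2.7]
gripper_width: 0.226
[0.6601 0.1787 0.237 ] 0.18271779096888735 109.75825346709412
101 [ 0.0276 -0.0076  0.    ]
92 [ 0.0561 -0.0108  0.0001]
83 [ 0.0848 -0.0096  0.0001]
74 [ 0.1129 -0.0038  0.0002]
65 [0.1397 0.0063 0.0002]
56 [0.1646 0.0204 0.0002]
47 [0.1871 0.0383 0.0002]
38 [0.2064 0.0595 0.0002]
29 [0.2222 0.0834 0.0002]
20 [0.2341 0.1095 0.0002]
```

```bash

python3 -m crank '[{"linear":[0.0138,-0.004,0],"dr":[0,0,0],"hand":-1},{"linear":[0.0276,-0.0076,0],"dr":[0,0,0],"hand":-1},{"linear":[0.0561,-0.0108,0],"dr":[0,0,0],"hand":-1},{"linear":[0.0848,-0.0096,0],"dr":[0,0,0],"hand":-1},{"linear":[0.1129,-0.0038,0],"dr":[0,0,0],"hand":-1},{"linear":[0.1397,0.0063,0],"dr":[0,0,0],"hand":-1},{"linear":[0.1646,0.0204,0],"dr":[0,0,0],"hand":-1},{"linear":[0.1871,0.0383,0],"dr":[0,0,0],"hand":-1},{"linear":[0.2064,0.0595,0],"dr":[0,0,0],"hand":-1},{"linear":[0.2064,0.0595,0],"dr":[0,0,0],"hand":-1}]'
python3 -m crank '[{"linear":[0.008,0.012,0],"dr":[0,0,0],"hand":-1},{"linear":[0.016,0.024,0],"dr":[0,0,0],"hand":-1},{"linear":[0.022,0.037,0],"dr":[0,0,0],"hand":-1},{"linear":[0.027,0.05,0],"dr":[0,0,0],"hand":-1},{"linear":[0.027,0.05,0],"dr":[0,0,0],"hand":-1},{"linear":[0.028,0.053,0],"dr":[0,0,0],"hand":-1},{"linear":[0.028,0.053,0],"dr":[0,0,0],"hand":-1},{"linear":[0.028,0.053,0],"dr":[0,0,0],"hand":-1}]'
```

```text
t: 40.67
eef_pos: [0.4529, 0.1584, 0.1567]
tool_rot: [-0.035, 0.033, -0.706, 0.707]
contact_force: [-0.7, -3.8, 2.6]
gripper_width: 0.225
t: 41.33
eef_pos: [0.427, 0.1558, 0.1051]
tool_rot: [-0.034, 0.034, -0.706, 0.707]
contact_force: [-3.0, -4.6, 2.2]
gripper_width: 0.224
```

```bash

python3 -m crank '[{"linear":[0.001,0.004,0],"dr":[0,0,0],"hand":-1},{"linear":[0.001,0.004,0],"dr":[0,0,0],"hand":-1},{"linear":[0.001,0.004,0],"dr":[0,0,0],"hand":-1}]'
python3 -m crank '[{"linear":[0,0.003,0],"dr":[0,0,0],"hand":-0.5},{"linear":[0,0.003,0],"dr":[0,0,0],"hand":0},{"linear":[0,0.003,0],"dr":[0,0,0],"hand":0.2},{"linear":[0,0.003,0],"dr":[0,0,0],"hand":0.2},{"linear":[0,-0.03,0],"dr":[0,0,0],"hand":0.2},{"linear":[0,-0.07,0],"dr":[0,0,0],"hand":0.2},{"linear":[0,-0.11,0],"dr":[0,0,0],"hand":0.2},{"linear":[0,-0.15,0],"dr":[0,0,0],"hand":0.2},{"linear":[0,-0.19,0],"dr":[0,0,0],"hand":0.2},{"linear":[0,-0.22,0],"dr":[0,0,0],"hand":0.2}]'
python3 - <<'E'
from fit import *
go((.43,.40,.35))
E
```

```text
t: 41.58
eef_pos: [0.4258, 0.1557, 0.1011]
tool_rot: [-0.034, 0.034, -0.706, 0.707]
contact_force: [-3.7, -5.4, 2.8]
gripper_width: 0.227
t: 42.42
eef_pos: [0.4258, 0.1571, 0.3242]
tool_rot: [0.036, -0.032, 0.707, -0.706]
contact_force: [1.6, -0.2, 0.1]
gripper_width: 0.6
linear [-0.0279 -0.0254 -0.2414] dr [0. 0. 0.]
```

```bash

python3 -m crank '[{"linear":[-0.028,-0.025,-0.24],"dr":[0,0,0],"hand":0.2},{"linear":[-0.028,-0.025,-0.24],"dr":[0,0,0],"hand":0.2},{"linear":[-0.028,-0.025,-0.24],"dr":[0,0,0],"hand":0.2},{"linear":[-0.028,-0.025,-0.24],"dr":[0,0,0],"hand":0.2},{"linear":[-0.028,-0.025,-0.24],"dr":[0,0,0],"hand":0.2},{"linear":[-0.028,-0.025,-0.24],"dr":[0,0,0],"hand":0.2},{"linear":[-0.028,-0.025,-0.24],"dr":[0,0,0],"hand":0.2},{"linear":[-0.028,-0.025,-0.24],"dr":[0,0,0],"hand":0.2},{"linear":[-0.028,-0.025,-0.24],"dr":[0,0,0],"hand":0.2}]'
python3 g.py
python3 - <<'E'
from fit import *
for c,b in(('top',(180,180,240,225)),('scene',(290,150,330,195))):
    im=shot(c,c+'9.png');m=cv2.inRange(cv2.cvtColor(im,cv2.COLOR_BGR2HSV),(22,110,60),(35,255,255));k=np.zeros_like(m);k[b[1]:b[3],b[0]:b[2]]=m[b[1]:b[3],b[0]:b[2]]
    ys,xs=k.nonzero();print(c,xs.mean(),ys.mean(),len(xs))
a=cv2.imread('pics/scene9.png')[140:260,60:400];b=cv2.imread('pics/top9.png')[95:215,90:430]
cv2.imwrite('pics/end.png',cv2.convertScaleAbs(cv2.resize(np.vstack([a,b]),(800,580),interpolation=2),alpha=1.4))
E
```

```text
t: 43.17
eef_pos: [0.4299, 0.3976, 0.3447]
tool_rot: [-0.035, 0.034, -0.706, 0.707]
contact_force: [-0.3, -0.7, -0.7]
gripper_width: 0.597
[-0.6375  0.2602 -0.2688  1.614   0.0733  1.2775 -2.3928] [ 0.0154  0.0257 -0.0004] jaw yaw -84.45211348884307
pointer row@217.5 236.1013864559885 0.0037589086504900737 start 236.86
top row 123.42382878627477 277.8948936450128
top 213.08333333333334 201.73611111111111 72
scene 306.0967741935484 171.6290322580645 62
```

View pics/end.png

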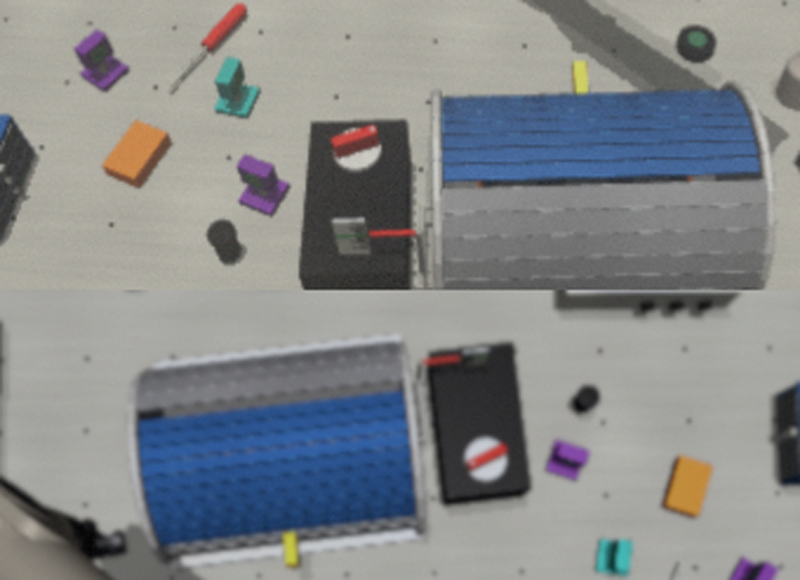

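```bash
python3 -c "
from station import bot
print(bot.hand_in())"
```

```text
the job is handed in; nothing more can be done
None
```

The job is done and handed in at about 43 s of the 210 s. I opened the cover, and it stayed open. The three mounts on the bench (black/amber, aluminium and black/green) are upright on the stage. I then turned the knob clockwise about 235°, let go of it and drew the cover shut.

**Last checks:**
- **Cover:** the pull fin is within 0.1 px of where it was at the start, when the cover was shut.
- **Pointer:** it did not move after I let go of the knob or shut the cover (image row 236.10 before and after). Its height rests on two estimates:
  - From the known starting gap, it should be level with the band to about 1.3 mm.
  - Measured directly against the scale plate, it sits about 1 mm above the band's middle, still inside the ±3 mm band. This needed an assumption about the plate's thickness.
  - The trained networks' pointer and mark positions were too noisy to use, and the two cameras did not agree on the direction.
- **Mounts:** the first two were checked upright on the stage from both cameras. With the arm partly in the way, the third was only partly visible on the stage. I did not check the mounts again once the cover was shut.
- **Other things on the bench:** those in the last picture look unmoved, including the purple and turquoise look-alikes. The goggles and part of the bottle were out of view.

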